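Weigh the seasoning tins on the beam scale and put them away

ROBOT

A 6-joint arm with a two-finger parallel gripper is mounted at the origin on the work surface. World frame = base frame: x ahead of the robot, y to its left, z up, the work surface at z = 0. Lengths are in m, angles in rad, forces in N, time in s.
With the tool pointing down it reaches from about 0.4 to 0.925 m from the base axis. Payload 12.5 kg.
Tool frame: the origin (TCP) lies between the finger pads; the fingertips stand 14 mm ahead of it and the grasp point (between the pads) lies 5 mm behind it; z points along the fingers, x is the direction in which the jaws open and shut, and the axes are right-handed (so a half turn about z gives the same grasp; the last joint's range is limited). The gripper opens to 95 mm and grips with 3 to 60 N. Pads are 20 mm wide; open, the fingers measure 119 mm over their backs; the gripper's body (75 mm by 180 mm) begins 59 mm behind the grasp point.
Start: joints at [-1.451, 0.491, 1.559, -0, 1.092, -0.106], TCP at [0.14, -0.609, 0.229] pointing down, gripper open.
Joint ranges: [-3.1, 3.1], [-0.84, 2.19], [0.05, 2.79], [-1.13, 4.28], [0.06, 2.93], [-2.69, 2.69]. Speed limits (rad/s): [2.22, 2.22, 2.79, 3.14, 3.14, 3.14].

INTERFACE

Orientations are given as a unit quaternion [x, y, z, w].
In Python, from cell import observe, grab_frame, sign_off gives the robot as it stands.
- The arm moves only by the tool send_rows, never from a script. Its argument "targets" is a list of rows, each a list of 5 numbers: the closure, from 0 (fully open) to 1 (shut), then the shift along the tool's x, y, z in mm, then the turn about the tool's z in rad. In form: [[hand, tx, ty, tz, turn], ...]. A call has exactly 8 rows; each row shifts and turns the pose as measured when the row begins, along the tool's axes as they then stand; what a row does not reach is not made up. A row lasts 1/8 s, in which the tool goes at most 62.5 mm and 10.7 degrees, less where a joint would pass 70% of its speed; a pose out of reach is approached as far as the arm can. A call with a gripper value outside its range is refused whole. The fingers move at their own pace and stop on an object; "grip_force" is the grip in N (left out, the last holds). Time passes only in rows, so rows that do not move let the fingers close, or fill a call up. It gives the time, the measured TCP pose, the force and the opening at its end, in the units of the state.
- observe(): the state, without advancing time (a new reading comes with each control period).
- grab_frame(name): name is "side" or "top"; returns a dict with "color" (480x640x3 uint8, red, green, blue), "fovy" (degrees; the focal length in pixels is half the picture's height over the tangent of half this angle, whatever the lens; pixels are square), "cx", "cy" (the principal point, pixels), "k1" (the pictures are not rectified: a ray, as slopes to the right and down, at radius r is drawn at 1 + k1 r^2 times it, then the intrinsics apply), "extrinsics" (4x4, takes a point from camera to world coordinates). Camera axes: x right, y up, looking along -z (the intrinsics and any distortion apply to the point x, -y, -z); pixel columns grow to the right and rows downward; lengths in m; the calibration is good to about 2 mm. A picture is of the moment at which its call begins. There is no depth.
- sign_off(): hands the job in, once; it reports no verdict.
The state is a dict: "time_s": time; "joint_positions": joint angles; "qd": joint speeds; "tau": joint torques, N m; "tcp_pos": TCP position; "eef_rot": TCP orientation; "contact_force": force on the tool from outside, world axes, zero at the start; "ft_torque": the same for the moment, N m; "width": opening from 0.0 (shut) to 1.0 (fully open).
Only numpy, scipy, OpenCV 4.12 (cv2) and the standard library are available. Lean on these libraries where they do the work, as an engineer would, in place of code of your own. Each camera call takes 0.05 s, during which the arm holds its last target.

TASK

Weigh all the square seasoning tins on the counter together: stand every one of them upright, cap up, on the scale's steel platter (some have toppled over), slide the brass poise along the notched beam until the pointer rests in the middle of the white band, then take your hand off and let the beam rest there for two seconds. After that put all the tins upright into the white tray, and slide the poise back to its zero end. Do not tip over the two clear tumblers.

Things in the scene. Friction and masses are not known exactly. Their poses are not given: they have to be found in the camera images.
- scale: White beam scale, fixed; housing 270 (x) by 370 (y) by 48 mm high. Origin on the counter under its centre; at yaw 0 its x points away from the robot, y left. In its frame: platter centred at x=-50 mm, y=0; beam along y at x=+85 mm, centre line 190 mm up, pivot at y=+130 mm on a pillar 192 mm high; pointer at the -y end before an index plate 235 mm high.
- platter_top (a point): Centre of the top of the flat steel platter, 170 (x) by 270 (y) mm, 75 mm above the counter, axes as the scale's. It stays level and moves at most 3 mm with the load; load on it lifts the pointer end. Rimless, but a fixed guard along its +x edge (at x = 92 mm, 3 mm thick) stands 30 mm above it.
- beam (a joint): Beam angle, rad, stops at -0.08 and 0.08. 0 = pointer in the middle of the white band; positive = pointer end up (load outweighs the poise). Between the stops it is proportional: sliding the poise 1 mm outwards lowers it 0.0032 rad. Settles in about 1 s.
- poise (a joint): Position of the poise along the beam, m, 0 to 0.21. 0 = zero end, next to the pivot (scale's +y); grows as it slides outwards to the pointer (-y). Balance needs about 0.20 m per kg of load; the empty platter balances at 0. It slides with about 0.8 N and stays where it is left (notches are fine, they force no position).
- poise_grip (a point): Point in the brass poise, 14 mm below its top, a good height to grip. The poise is a block 34 mm (across the beam) by 24 mm (along it) by 66 mm high; its upper 40 mm stand clear above the beam. It nods with the beam.
- pointer_tip (a point): Tip of the black pointer at the beam's -y end, in front of the index plate; the plate's white band is 8 mm high, with red above and below.
- tin1: Square seasoning tin, yellow labels, 0.15 to 0.31 kg, bottom-heavy: aluminium body 50 x 50 mm by 86 mm long, round black cap 36 mm wide, 14 mm high on one end (100 mm in all). Origin in the middle of the square body; own x runs to the cap: upright = own x up, origin 43 mm above its support; lying, origin 25 mm up. Starts lying. May be absent.
- tin2: As tin1, green labels. Starts lying. May be absent.
- tin3: As tin1, red labels. Starts upright. May be absent.
- tray: White slotted tray, fixed: 270 (x) by 170 (y) mm outside, walls 40 mm high and 5 mm thick, floor top 6 mm up. Origin on the counter under its centre; it is open at the top.
- tumbler1: Clear tumbler, 68 mm wide, 100 mm high, standing beyond the scale; origin at its foot, z up. Not to be tipped.
- tumbler2: As tumbler1.

How it is judged:
On the way:
1. all tins stand upright on the platter and the untouched beam rests with the pointer in the white band for 1 s (x of tin1 in the frame of platter_top between -0.09 and 0.09 m and y of tin1 in the frame of platter_top between -0.14 and 0.14 m and z of tin1 in the frame of platter_top between 0.036 and 0.05 m and angle between each of tin1, tin2, tin3's own x axis and vertical below 0.15 rad and x of tin2 in the frame of platter_top between -0.09 and 0.09 m and y of tin2 in the frame of platter_top between -0.14 and 0.14 m and z of tin2 in the frame of platter_top between 0.036 and 0.05 m and x of tin3 in the frame of platter_top between -0.09 and 0.09 m and y of tin3 in the frame of platter_top between -0.14 and 0.14 m and z of tin3 in the frame of platter_top between 0.036 and 0.05 m and value of joint beam between -0.016 and 0.016 rad and velocity of joint beam between -0.05 and 0.05 rad/s and contact force between the fingers and anything else below 0.1 N), for 1 s.
At the end, for the whole second after the job is handed in: every tin stands upright (within 0.15 rad), cap up, on the tray's floor, and the poise is back within 8 mm of its zero end (weighed before: beam within 0.016 rad of the middle, hands off, for 1 s) (x of tin1 in the frame of tray between -0.115 and 0.115 m and y of tin1 in the frame of tray between -0.065 and 0.065 m and z of tin1 in the frame of tray between 0.043 and 0.055 m and angle between each of tin1, tin2, tin3's own x axis and vertical below 0.15 rad and x of tin2 in the frame of tray between -0.115 and 0.115 m and y of tin2 in the frame of tray between -0.065 and 0.065 m and z of tin2 in the frame of tray between 0.043 and 0.055 m and x of tin3 in the frame of tray between -0.115 and 0.115 m and y of tin3 in the frame of tray between -0.065 and 0.065 m and z of tin3 in the frame of tray between 0.043 and 0.055 m and value of joint poise below 0.008 m); the robot touches nothing.
It fails at once if a clear tumbler is tipped over (angle between any of tumbler1, tumbler2's own z axis and vertical above 0.6 rad).
Of tin1, tin2, tin3 only 2 to 3 are there at a start; the rules pass over those that are not, and their reading is None.
At some moment in a run one of tin1, tin2, tin3 may be knocked a few centimetres aside while the robot is not near it.
Once in a run the grip may slacken for a moment while it holds something.
It also fails if it takes over 210 s, if anything falls off the work surface, if the arm or the gripper's body presses on something with over 40 N, if the wrist force passes 120 N, or if a joint passes its speed limit or range.

## Working session

There is one attempt and no reset: what is moved stays moved. The work goes in short steps, Python scripts to look and compute and a tool call to move; the robot and the scene stay as the last step left them, time stands still between calls to the robot, and variables do not carry over. Pictures are saved under pics/ and viewed, and the job is handed in when it is done.

Besides the shell and the picture viewer there is one more tool, called after "Request:" as a command line: name --pt "numbers of a row" for each row, then --argument value for the rest. send_rows: Moves the arm, as the interface text tells. Its arguments: {"type":"object","properties":{"targets":{"type":"array"},"grip_force":{"type":"number"}},"required":["targets"]}

```bash
ls; mkdir -p pics; python3 - <<'E'
from cell import observe, grab_frame
import cv2
for n in ("side","top"):
    f=grab_frame(n); cv2.imwrite(f"pics/{n}0.png",f["color"][:,:,::-1])
    print(n,{k:(v if k!="color" else v.shape) for k,v in f.items()})
print(observe())
E
```

```text
pics
side {'color': (480, 640, 3), 'fovy': 44.52877058520389, 'cx': 310.1477586414703, 'cy': 226.25416043404965, 'k1': 0.04058735233596537, 'extrinsics': array([[-0.82097003,  0.38437251, -0.42221557, -0.07406498],
       [-0.57077556, -0.53311944,  0.62449894,  0.9205298 ],
       [ 0.01494889,  0.75368524,  0.65706551,  1.16118657],
       [ 0.        ,  0.        ,  0.        ,  1.        ]])}
top {'color': (480, 640, 3), 'fovy': 54.368005683747626, 'cx': 313.3856982626528, 'cy': 236.30034973570156, 'k1': -0.06563649172691009, 'extrinsics': array([[-0.0206105 ,  0.99700569, -0.07453091,  0.52070514],
       [-0.99918725, -0.02312379, -0.03301715, -0.04246827],
       [-0.03464172,  0.07378983,  0.99667197,  1.26571203],
       [ 0.        ,  0.        ,  0.        ,  1.        ]])}
{'time_s': 0.1, 'joint_positions': array([-1.45058429e+00,  4.91510529e-01,  1.55936032e+00,  3.89811429e-05,
        1.09166600e+00, -1.05609242e-01]), 'qd': array([-9.25136111e-06, -2.65971304e-03,  5.23703116e-04, -6.62580408e-04,
       -2.71257214e-04,  1.13975311e-03]), 'tau': array([ 2.40651949e-03, -6.13625264e+01, -2.58603179e+01,  6.94145844e-02,
        4.70807240e-02, -4.27323039e-05]), 'tcp_pos': array([ 0.13994567, -0.60894877,  0.22812289]), 'eef_rot': array([ 7.82268836e-01, -6.22940804e-01, -3.24117441e-04, -3.43696070e-04]), 'contact_force': array([ 0.49263682, -0.06421737, -0.97753907]), 'ft_torque': array([ 0.00245161, -0.03625728,  0.01724897]), 'width': 0.9983431459774652}
```

View pics/side0.png

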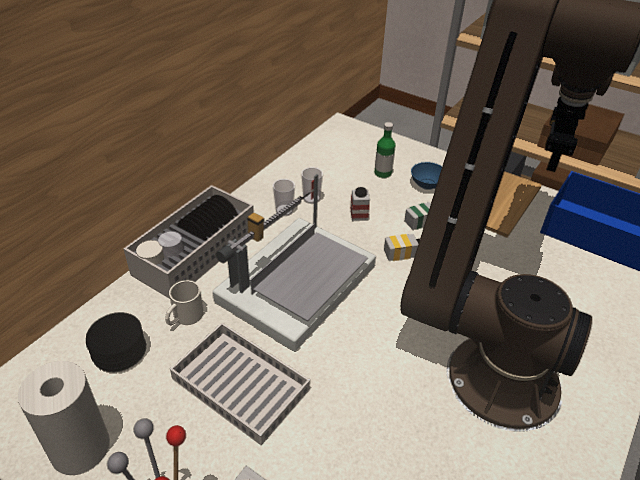

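View pics/top0.png

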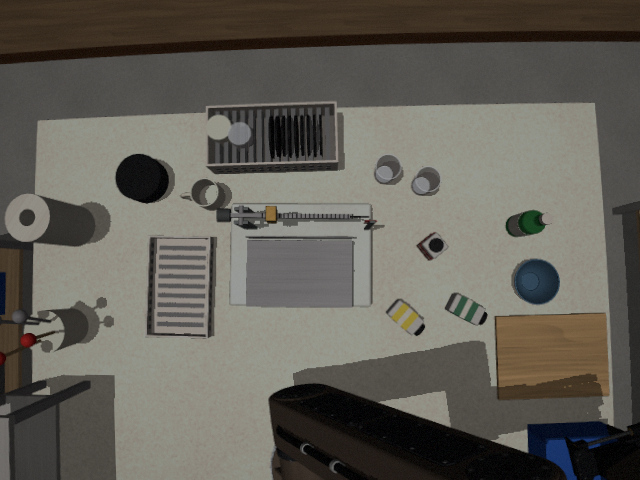

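```bash
cat > lib.py <<'E'
import numpy as np, cv2
from cell import observe, grab_frame
def K(f):
    h=f["color"].shape[0]; fl=h/2/np.tan(np.radians(f["fovy"])/2)
    return np.array([[fl,0,f["cx"]],[0,fl,f["cy"]],[0,0,1]])
def rays(f,px):
    u=cv2.undistortPoints(np.array(px,float).reshape(-1,1,2),K(f),np.array([f["k1"],0,0,0])).reshape(-1,2)
    d=np.c_[u[:,0],-u[:,1],-np.ones(len(u))]
    E=f["extrinsics"]; return E[:3,3], d@E[:3,:3].T
def plane(f,px,z):
    o,d=rays(f,px); return o+d*((z-o[2])/d[:,2:3])
def proj(f,P):
    E=f["extrinsics"]; c=(np.atleast_2d(P)-E[:3,3])@E[:3,:3]
    p=np.c_[c[:,0],-c[:,1],-c[:,2]]
    return cv2.projectPoints(p.reshape(-1,1,3),np.zeros(3),np.zeros(3),K(f),np.array([f["k1"],0,0,0]))[0].reshape(-1,2)
def tri(fs,pxs):
    A=np.zeros((3,3));b=np.zeros(3)
    for f,p in zip(fs,pxs):
        o,d=rays(f,[p]); d=d[0]/np.linalg.norm(d[0]); M=np.eye(3)-np.outer(d,d); A+=M;b+=M@o
    return np.linalg.solve(A,b)
def crop(f,x0,y0,x1,y1,name,s=4):
    c=f["color"][y0:y1,x0:x1,::-1]; cv2.imwrite("pics/"+name,cv2.resize(c,None,fx=s,fy=s,interpolation=cv2.INTER_CUBIC))
def hsv(f): return cv2.cvtColor(f["color"],cv2.COLOR_RGB2HSV)
E
python3 - <<'E'
from lib import *
f=grab_frame("top"); crop(f,375,220,505,345,"t1.png",5); crop(f,140,190,400,345,"t2.png",3)
f=grab_frame("side"); crop(f,220,160,440,300,"s1.png",3)
E
```

```text
(no output)
```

View pics/t1.png

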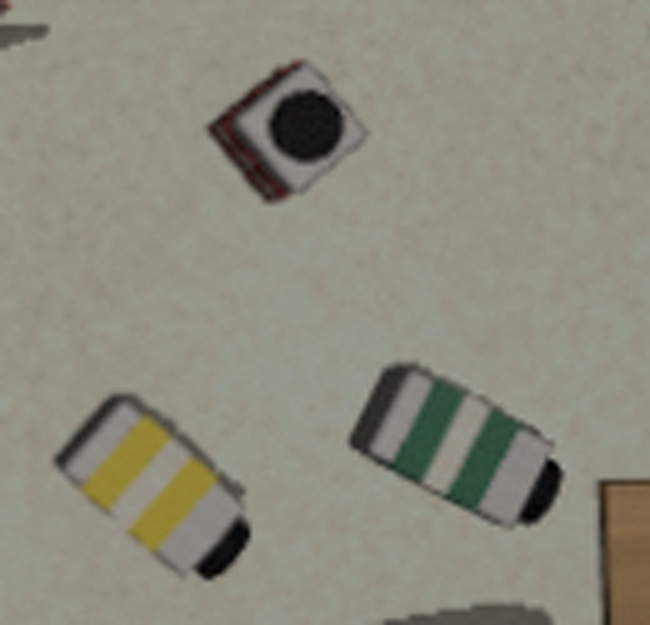

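View pics/t2.png

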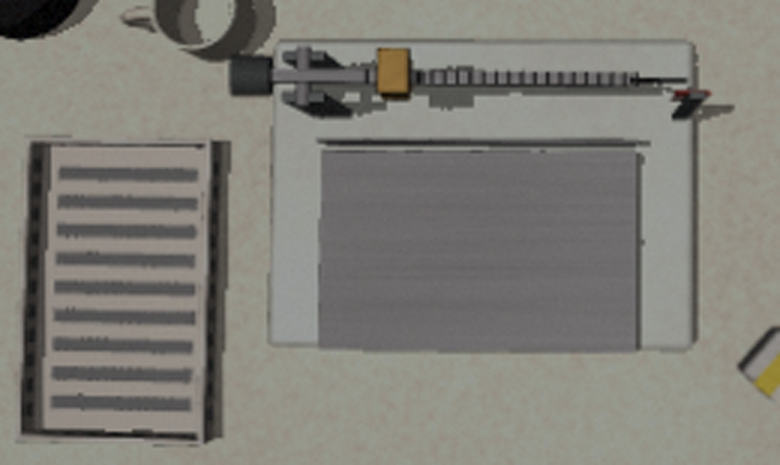

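View pics/s1.png

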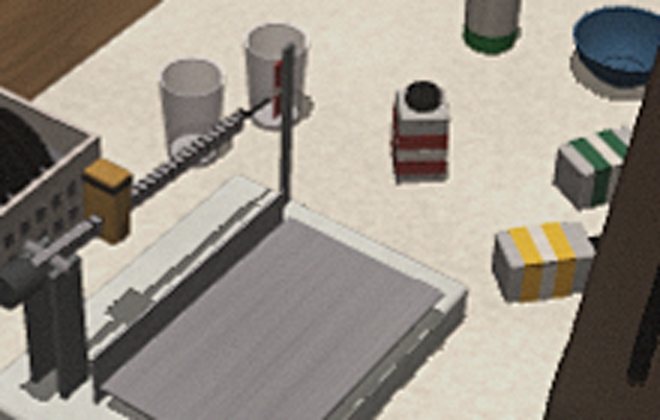

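```bash
python3 - <<'E'
from lib import *
np.set_printoptions(precision=4,suppress=True)
f=grab_frame("top")
c=lambda pts,o,s:(np.array(pts)+.5)/s-.5+np.array(o)
pl=plane(f,c([(320,150),(637,150),(638,350),(318,350)],(140,190),3),.075); print("platter",pl,pl.mean(0))
tr=plane(f,c([(28,137),(228,140),(218,440),(20,437)],(140,190),3),.04); print("tray",tr,tr.mean(0))
hs=plane(f,c([(275,40),(693,40),(693,348),(269,345)],(140,190),3),.048); print("housing",hs,hs.mean(0))
for n,p,z in [("Y",[(133,400),(70,468),(185,575),(245,505)],.05),("G",[(412,368),(372,448),(512,526),(552,440)],.05),("R",[(305,62),(368,132),(295,192),(235,125)],.086)]:
    P=plane(f,c(p,(375,220),5),z); d=P[2]+P[3]-P[0]-P[1]
    print(n,P[:,:2].tolist(),P.mean(0),np.linalg.norm(d)/2,np.degrees(np.arctan2(d[1],d[0])))
print("poise",plane(f,c([(393,72)],(140,190),3),.23))
E
```

```text
platter [[ 0.6051  0.1696  0.075 ]
 [ 0.5989 -0.1013  0.075 ]
 [ 0.4301 -0.0978  0.075 ]
 [ 0.4348  0.1733  0.075 ]] [0.5172 0.036  0.075 ]
tray [[0.6252 0.44   0.04  ]
 [0.6183 0.258  0.04  ]
 [0.3552 0.269  0.04  ]
 [0.3592 0.447  0.04  ]] [0.4895 0.3535 0.04  ]
housing [[ 0.7053  0.2136  0.048 ]
 [ 0.6958 -0.1541  0.048 ]
 [ 0.4288 -0.1463  0.048 ]
 [ 0.4378  0.2212  0.048 ]] [0.5669 0.0336 0.048 ]
Y [[0.4428525095818045, -0.22516592254686466], [0.40872750723257406, -0.19172820186926048], [0.3528400287104289, -0.24913381242391622], [0.387859935720509, -0.2810445155686942]] [ 0.3981 -0.2368  0.05  ] 0.0792585906960771 -134.3855289953003
G [[0.45595768020987454, -0.3695485377624187], [0.4154665072425869, -0.34738518447707245], [0.373824498617493, -0.41815159811285074], [0.41726264449775685, -0.4405444998406659]] [ 0.4156 -0.3939  0.05  ] 0.08147179245131965 -119.5403215031422
R [[0.6126471504841335, -0.31207770035536686], [0.5765655242796215, -0.34242702585826584], [0.5472418569784767, -0.30447932203514205], [0.5816473332996126, -0.27556268703561]] [ 0.5795 -0.3086  0.086 ] 0.04791560034266762 129.01150688965942
poise [[0.6512 0.0865 0.23  ]]
```

```bash
cat >> lib.py <<'E'
def state():
    s=observe(); q=s["eef_rot"]; a=2*np.arctan2(q[1],q[0])
    print("t %.2f tcp %s ang %.1f F %s w %.1fmm j6 %.2f"%(s["time_s"],np.round(s["tcp_pos"]*1000,1),np.degrees(a),np.round(s["contact_force"],1),s["width"]*95,s["joint_positions"][5])); return s["tcp_pos"],a
def go(x,y,z,ang=None,rows=8,step=None,p=None):
    """ang: jaw angle deg (mod 180). prints rows; p=(pos,angle) start"""
    if p is None: p=state()
    pos,a=np.array(p[0]),p[1]
    t=0 if ang is None else (np.radians(ang)-a+np.pi/2)%np.pi-np.pi/2
    d=np.array([x,y,z])-pos
    n=rows
    need=max(np.linalg.norm(d)/.0600/n, abs(t)/.18/n)
    print("need calls %.2f"%need,"turn total",round(-t,3))
    for k in range(n):
        b=a+t*k/n
        X=np.array([np.cos(b),np.sin(b),0]);Z=np.array([0,0,-1.]);Y=np.cross(Z,X)
        st=d/n*1000
        print([round(float(st@X),1),round(float(st@Y),1),round(float(st@Z),1),round(-t/n,3)])
    return np.array([x,y,z]),a+t
E
python3 - <<'E'
from lib import *
go(.381,-.2545,.12,135.6,8)
E
```

```text
t 0.25 tcp [ 139.9 -609.   228.4] ang -77.1 F [-0.  -0.4 -0.5] w 95.0mm j6 -0.11
need calls 0.92 turn total -0.57
[-36.4, -39.3, 13.5, np.float64(-0.071)]
[-33.6, -41.8, 13.5, np.float64(-0.071)]
[-30.5, -44.1, 13.5, np.float64(-0.071)]
[-27.3, -46.1, 13.5, np.float64(-0.071)]
[-23.9, -48.0, 13.5, np.float64(-0.071)]
[-20.5, -49.5, 13.5, np.float64(-0.071)]
[-16.9, -50.9, 13.5, np.float64(-0.071)]
[-13.2, -51.9, 13.5, np.float64(-0.071)]
```

Request:
send_rows --pt "0 -36 -39 13 -0.071" --pt "0 -34 -42 13 -0.071" --pt "0 -30 -44 13 -0.071" --pt "0 -27 -46 13 -0.071" --pt "0 -24 -48 13 -0.071" --pt "0 -20 -50 13 -0.071" --pt "0 -17 -51 13 -0.071" --pt "0 -13 -52 13 -0.071" --grip_force 5

```text
time_s: 1.25
tcp_pos: [0.385, -0.2468, 0.1215]
eef_rot: [0.928, -0.373, 0.002, 0.001]
contact_force: [0.5, -0.7, 0.1]
width: 1.001
```

```bash
python3 - <<'E'
from lib import *
go(.381,-.2545,.06,135.6,4)
f=grab_frame("top"); cv2.imwrite("pics/t3.png",f["color"][:,:,::-1])
E
```

```text
t 1.25 tcp [ 385.  -246.8  121.5] ang -43.9 F [ 0.5 -0.7  0.1] w 95.1mm j6 0.05
need calls 0.26 turn total 0.009
[0.6, 2.1, 15.4, np.float64(0.002)]
[0.6, 2.1, 15.4, np.float64(0.002)]
[0.6, 2.1, 15.4, np.float64(0.002)]
[0.6, 2.1, 15.4, np.float64(0.002)]
```

View pics/t3.png

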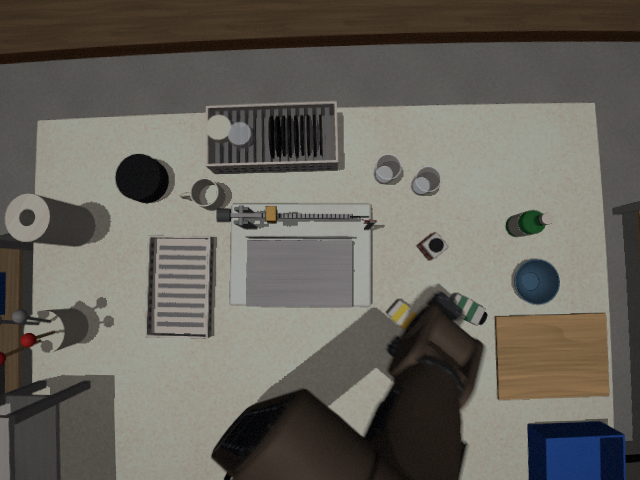

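Request:
send_rows --pt "0 0.5 2 20 0" --pt "0 0.5 2 20 0" --pt "0 0.5 2 20 0" --pt "0 0.5 2 20 0" --pt "0 0 0 12 0" --pt "0 0 0 6 0" --pt "0 0 0 3 0" --pt "0.2 0 0 0 0"

```text
time_s: 2.3
tcp_pos: [0.3847, -0.2481, 0.0168]
eef_rot: [0.93, -0.368, 0.002, 0.001]
contact_force: [-0.1, 1.2, -0.4]
width: 0.941
```

```bash
python3 - <<'E'
from lib import *
go(.381,-.2545,.02,135.6,4)
f=grab_frame("top"); crop(f,375,270,505,345,"t4.png",5)
f=grab_frame("side"); crop(f,360,190,460,280,"s4.png",6)
E
```

```text
t 2.30 tcp [ 384.7 -248.1   16.8] ang -43.2 F [-0.1  1.2 -0.4] w 89.4mm j6 0.04
need calls 0.03 turn total 0.021
[0.4, 1.8, -0.8, np.float64(0.005)]
[0.4, 1.8, -0.8, np.float64(0.005)]
[0.4, 1.8, -0.8, np.float64(0.005)]
[0.4, 1.8, -0.8, np.float64(0.005)]
```

View pics/t4.png

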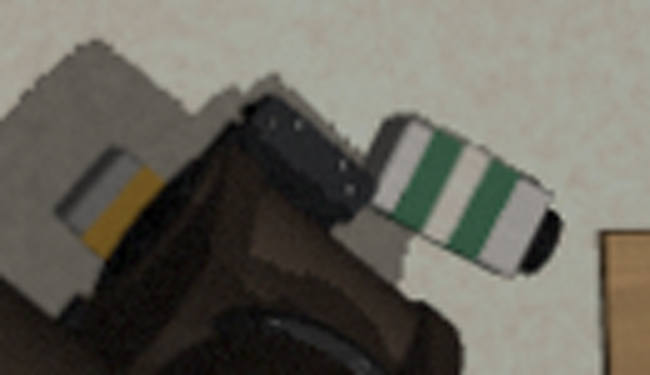

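View pics/s4.png

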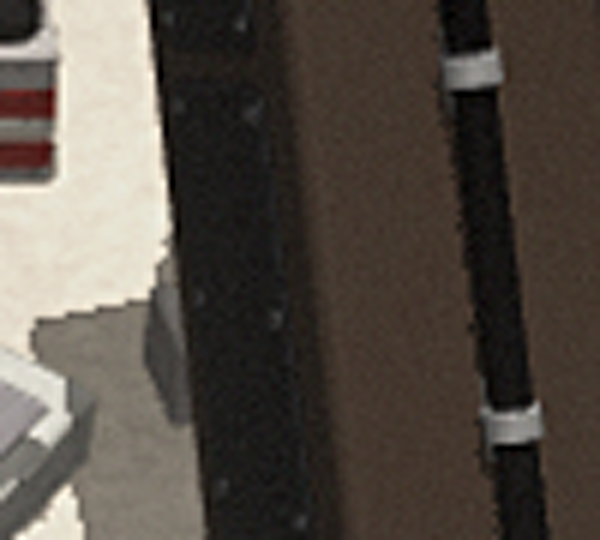

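Request:
send_rows --pt "0.2 1 7 -3 0" --pt "0.2 0 3 0 0" --pt "1 0 0 0 0" --pt "1 0 0 0 0" --pt "1 0 0 0 0" --pt "1 0 0 0 0" --pt "1 0 0 0 0" --pt "1 0 0 0 0" --grip_force 5

```text
time_s: 3.4
tcp_pos: [0.3783, -0.257, 0.021]
eef_rot: [0.93, -0.368, 0.002, 0.001]
contact_force: [-0.8, -1.6, 1.3]
width: 0.532
```

Request:
send_rows --pt "1 0 0 -10 0" --pt "1 0 0 -15 0" --pt "1 0 0 -20 0" --pt "1 0 0 -20 0" --pt "1 0 0 -20 0" --pt "1 0 0 -15 0" --pt "1 0 0 -5 0" --pt "1 0 0 0 0"

```text
time_s: 4.4
tcp_pos: [0.3773, -0.2552, 0.1316]
eef_rot: [0.93, -0.368, 0.002, 0.001]
contact_force: [-0.5, -0.1, -3.8]
width: 0.53
```

```bash
python3 - <<'E'
from lib import *
state()
f=grab_frame("top"); crop(f,355,250,505,370,"t5.png",5)
f=grab_frame("side"); cv2.imwrite("pics/s5.png",f["color"][:,:,::-1])
E
```

```text
t 4.40 tcp [ 377.3 -255.2  131.6] ang -43.2 F [-0.5 -0.1 -3.8] w 50.3mm j6 0.01
```

View pics/t5.png

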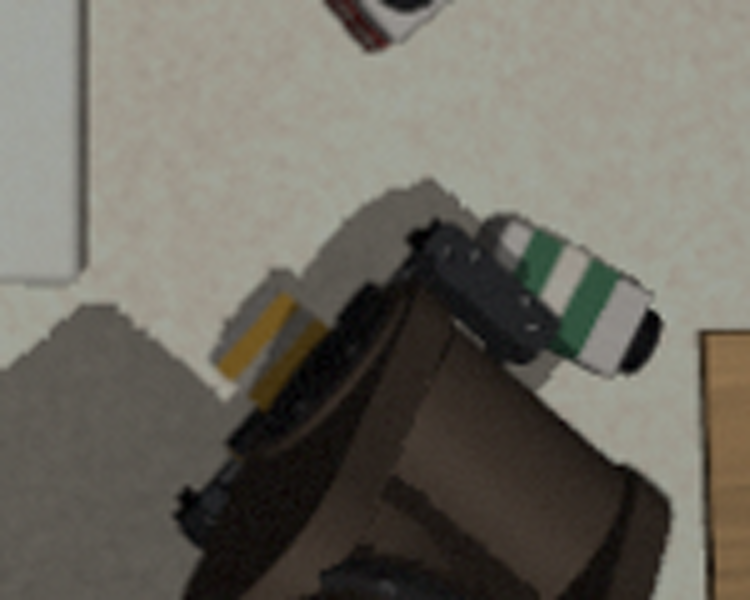

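View pics/s5.png

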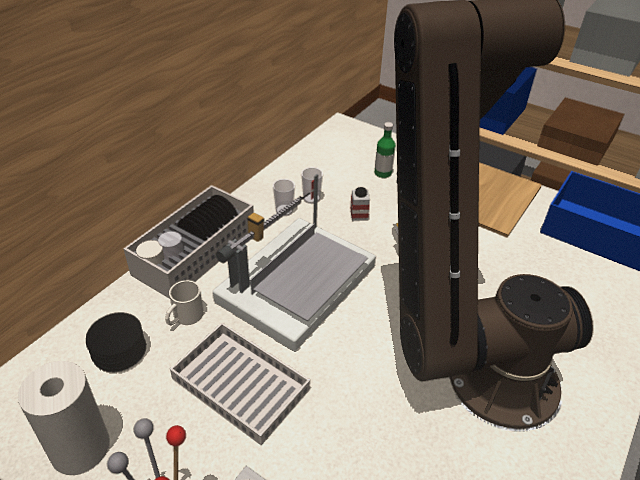

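Request:
send_rows --pt "1 0 0 0 0" --pt "1 0 0 0 0" --pt "1 0 0 0 0" --pt "1 0 0 0 0" --pt "1 0 0 0 0" --pt "1 0 0 0 0" --pt "1 0 0 0 0" --pt "1 0 0 0 0" --grip_force 3

```text
time_s: 5.5
tcp_pos: [0.3768, -0.2549, 0.1297]
eef_rot: [0.93, -0.368, -0.0, 0.0]
contact_force: [0.0, -0.9, -2.2]
width: 0.523
```

```bash
python3 - <<'E'
from lib import *
state()
f=grab_frame("top"); crop(f,355,250,505,370,"t6.png",5)
E
```

```text
t 5.50 tcp [ 376.8 -254.9  129.7] ang -43.2 F [ 0.  -0.9 -2.2] w 49.7mm j6 0.01
```

View pics/t6.png

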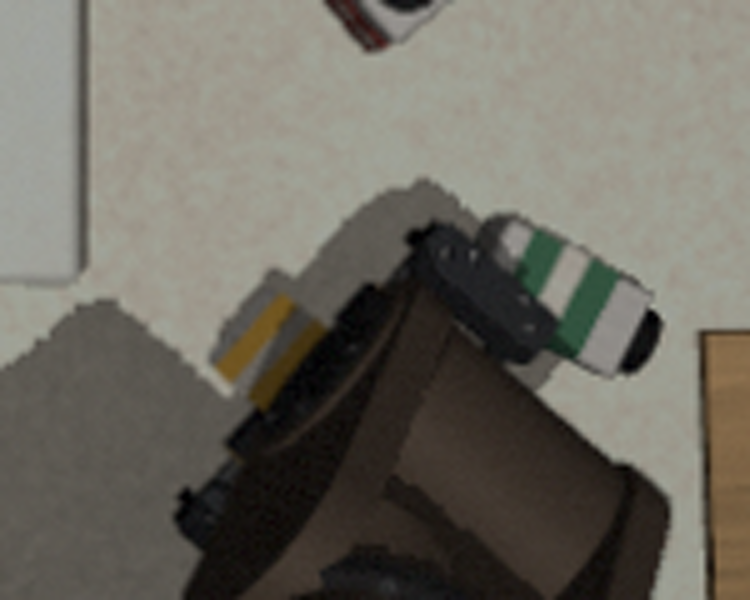

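```bash
python3 - <<'E'
from lib import *
go(.48,-.16,.22,0,8)
E
```

```text
t 5.55 tcp [ 376.8 -254.9  129.7] ang -43.2 F [-0.1  0.4 -2.9] w 49.8mm j6 0.01
need calls 0.52 turn total -0.753
[1.3, -17.5, -11.3, np.float64(-0.094)]
[2.9, -17.3, -11.3, np.float64(-0.094)]
[4.5, -16.9, -11.3, np.float64(-0.094)]
[6.1, -16.4, -11.3, np.float64(-0.094)]
[7.6, -15.8, -11.3, np.float64(-0.094)]
[9.1, -15.0, -11.3, np.float64(-0.094)]
[10.5, -14.1, -11.3, np.float64(-0.094)]
[11.7, -13.0, -11.3, np.float64(-0.094)]
```

Request:
send_rows --pt "1 1 -17 -11 -0.094" --pt "1 3 -17 -11 -0.094" --pt "1 4.5 -17 -11 -0.094" --pt "1 6 -16 -11 -0.094" --pt "1 8 -16 -11 -0.094" --pt "1 9 -15 -11 -0.094" --pt "1 10 -14 -11 -0.094" --pt "1 12 -13 -11 -0.094" --grip_force 8

```text
time_s: 6.55
tcp_pos: [0.4803, -0.1569, 0.2197]
eef_rot: [1.0, 0.01, -0.001, -0.001]
contact_force: [0.4, -0.1, -2.9]
width: 0.525
```

```bash
python3 - <<'E'
from lib import *
state()
f=grab_frame("top"); cv2.imwrite("pics/t7.png",f["color"][200:400,250:500,::-1].repeat(3,0).repeat(3,1))
f=grab_frame("side"); crop(f,300,130,500,300,"s7.png",4)
E
```

```text
t 6.55 tcp [ 480.3 -156.9  219.7] ang 1.2 F [ 0.4 -0.1 -2.9] w 49.9mm j6 -0.47
```

View pics/s7.png

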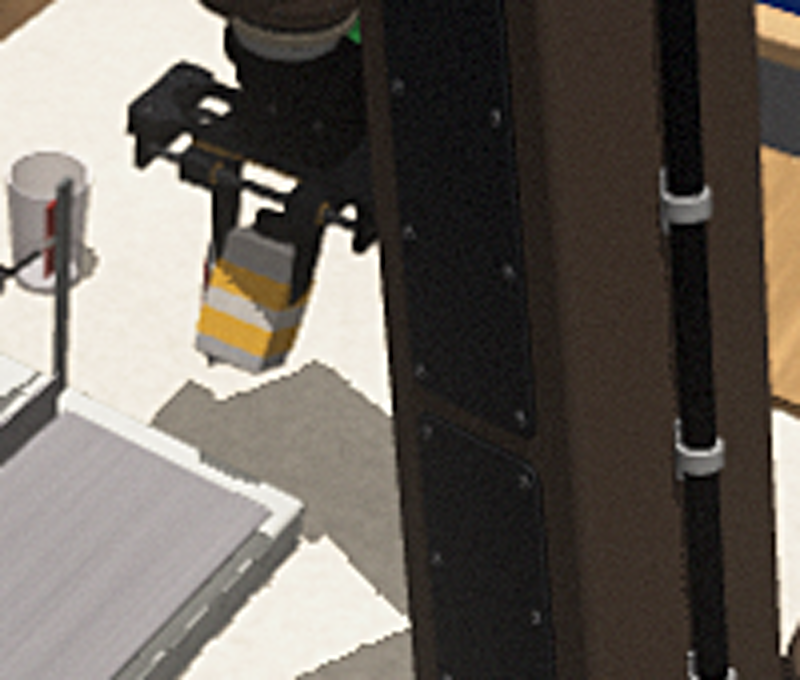

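View pics/t7.png

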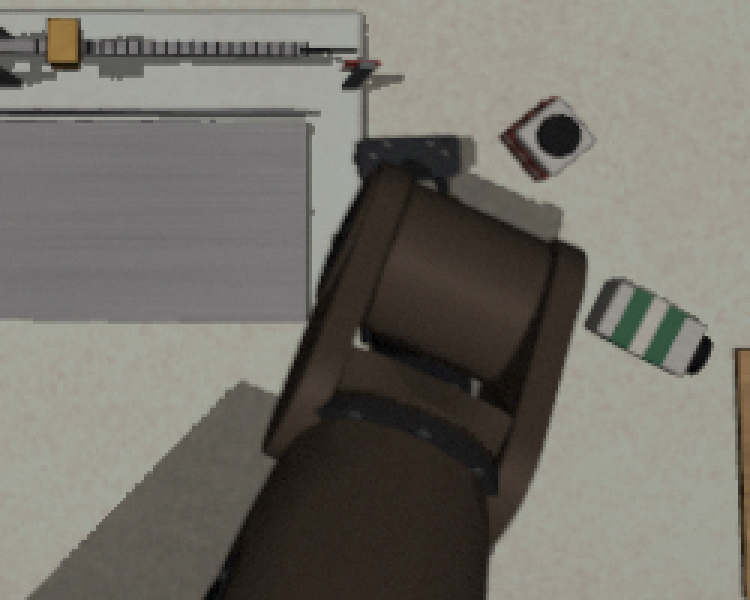

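```bash
cat >> lib.py <<'E'
def overlay(f,g,ang,tilts,box,name,s=4,back=.015):
    """wireframe of tin gripped at g, jaw angle ang deg; tilt from vertical of cap axis, leaning opposite base dir"""
    x0,y0,x1,y1=box; im=cv2.resize(f["color"][y0:y1,x0:x1,::-1],None,fx=s,fy=s,interpolation=cv2.INTER_CUBIC)
    J=np.array([np.cos(np.radians(ang)),np.sin(np.radians(ang)),0]); H=np.cross([0,0,1],J)
    cols=[(255,0,255),(0,255,0),(255,128,0)]
    for t,c in zip(tilts,cols):
        t=np.radians(t); A=np.cos(t)*np.array([0,0,1])-np.sin(t)*H; N=np.cross(A,J)
        C=[]
        for e in (back,back-.086):
            for a,b in ((-1,-1),(1,-1),(1,1),(-1,1)): C.append(g+A*e+J*.025*a+N*.025*b)
        p=((proj(f,C)-[x0,y0]+.5)*s-.5).astype(int)
        for i in range(4):
            for a,b in ((i,(i+1)%4),(4+i,4+(i+1)%4),(i,i+4)): cv2.line(im,tuple(map(int,p[a])),tuple(map(int,p[b])),c,1)
    cv2.imwrite("pics/"+name,im)
E
python3 - <<'E'
from lib import *
f=grab_frame("side")
overlay(f,np.array([.480,-.157,.225]),1.2,[0,30],(300,130,500,300),"s8.png")
E
```

```text
(no output)
```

View pics/s8.png

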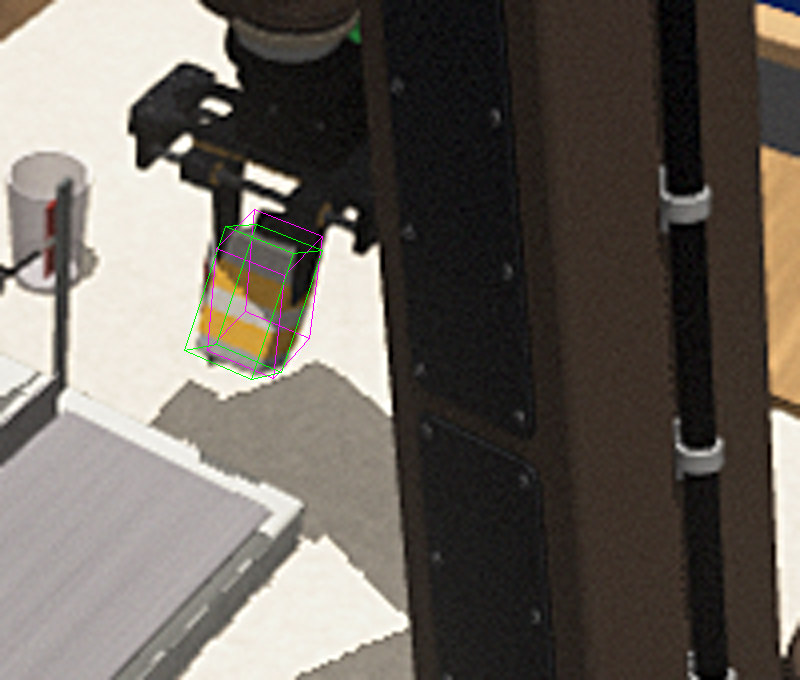

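```bash
python3 - <<'E'
from lib import *
p=go(.50,.105,.20,-1.3,8)
E
```

```text
t 6.70 tcp [ 480.2 -157.1  219.4] ang 1.0 F [-0.1  0.5 -2.7] w 49.8mm j6 -0.46
need calls 0.55 turn total 0.04
[3.0, -32.7, 2.4, np.float64(0.005)]
[2.9, -32.7, 2.4, np.float64(0.005)]
[2.7, -32.7, 2.4, np.float64(0.005)]
[2.5, -32.8, 2.4, np.float64(0.005)]
[2.4, -32.8, 2.4, np.float64(0.005)]
[2.2, -32.8, 2.4, np.float64(0.005)]
[2.1, -32.8, 2.4, np.float64(0.005)]
[1.9, -32.8, 2.4, np.float64(0.005)]
```

Request:
send_rows --pt "1 3 -25 2 0.005" --pt "1 3 -40 2 0.005" --pt "1 3 -42 2 0.005" --pt "1 3 -42 2 0.005" --pt "1 2 -42 2 0.005" --pt "1 2 -35 2 0.005" --pt "1 2 -22 3 0.005" --pt "1 2 -8 3 0.005"

```text
time_s: 7.7
tcp_pos: [0.4981, 0.101, 0.1963]
eef_rot: [1.0, -0.024, -0.004, -0.0]
contact_force: [-0.2, -0.2, -3.1]
width: 0.527
```

```bash
python3 - <<'E'
from lib import *
p,a=state()
f=grab_frame("side")
overlay(f,p+[0,0,.005],np.degrees(a),[0,15],(200,150,400,300),"s9.png")
E
```

```text
t 7.70 tcp [498.1 101.  196.3] ang -2.7 F [-0.2 -0.2 -3.1] w 50.1mm j6 0.12
```

View pics/s9.png

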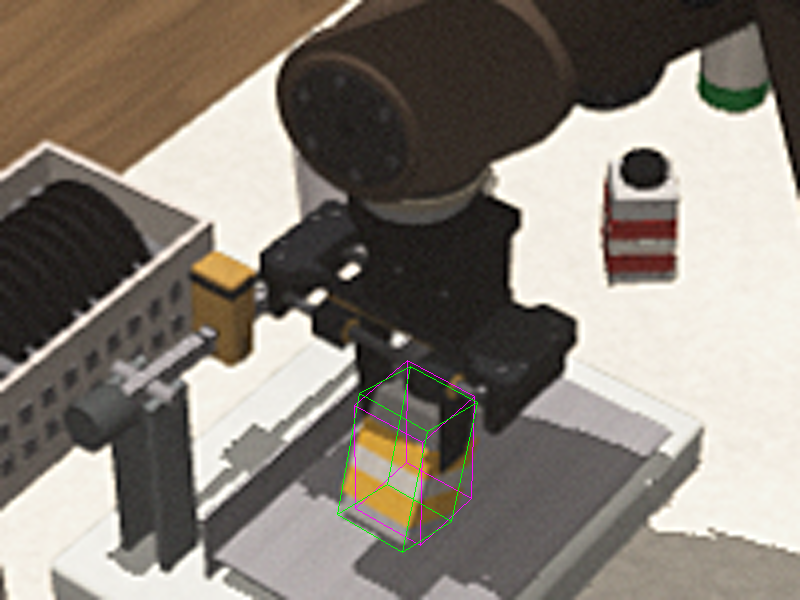

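Request:
send_rows --pt "1 0 0 12 0" --pt "1 0 0 14 0" --pt "1 0 0 12 0" --pt "1 0 0 7 0" --pt "1 0 0 5 0" --pt "1 0 -6 4 0" --pt "1 0 -6 3 0" --pt "1 0 -4 2 0" --grip_force 5

```text
time_s: 8.75
tcp_pos: [0.4982, 0.1144, 0.1339]
eef_rot: [1.0, -0.026, -0.005, -0.0]
contact_force: [-2.2, 1.2, 4.3]
width: 0.529
```

```bash
python3 - <<'E'
from lib import *
p,a=state()
f=grab_frame("side")
overlay(f,p+[0,0,.005],np.degrees(a),[0],(200,150,400,300),"s10.png",back=.018)
E
```

```text
t 8.75 tcp [498.2 114.4 133.9] ang -3.0 F [-2.2  1.2  4.3] w 50.2mm j6 0.15
```

View pics/s10.png

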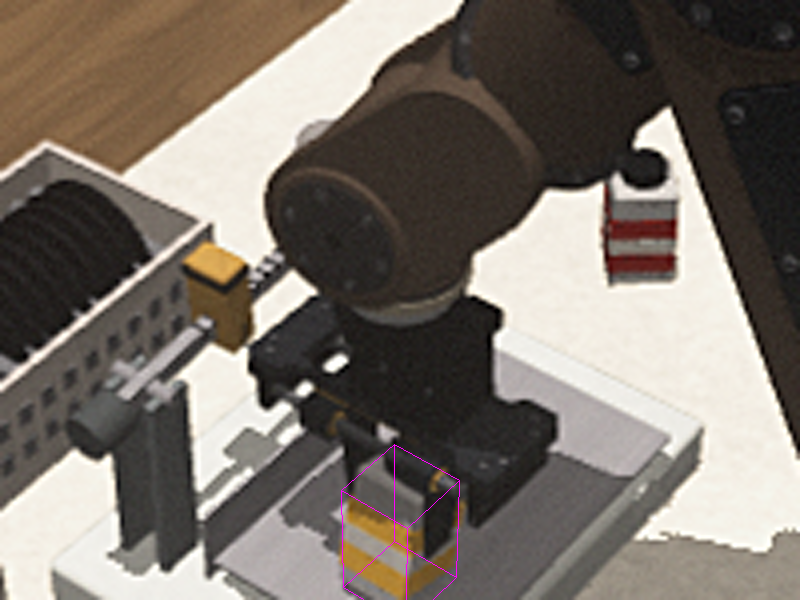

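Request:
send_rows --pt "1 0 0 0 0" --pt "0.3 0 0 0 0" --pt "0.3 0 0 0 0" --pt "0 0 0 0 0" --pt "0 0 0 0 0" --pt "0 0 0 -10 0" --pt "0 0 0 -30 0" --pt "0 0 0 -40 0"

```text
time_s: 9.8
tcp_pos: [0.4986, 0.114, 0.2146]
eef_rot: [1.0, -0.027, -0.007, 0.0]
contact_force: [0.2, 0.2, -0.1]
width: 0.998
```

```bash
python3 - <<'E'
from lib import *
p,a=state()
f=grab_frame("side")
overlay(f,np.array([.4982,.1144,.139]),np.degrees(a),[0],(200,170,400,320),"s11.png",back=.018)
E
```

```text
t 9.80 tcp [498.6 114.  214.6] ang -3.0 F [ 0.2  0.2 -0.1] w 94.9mm j6 0.15
```

View pics/s11.png

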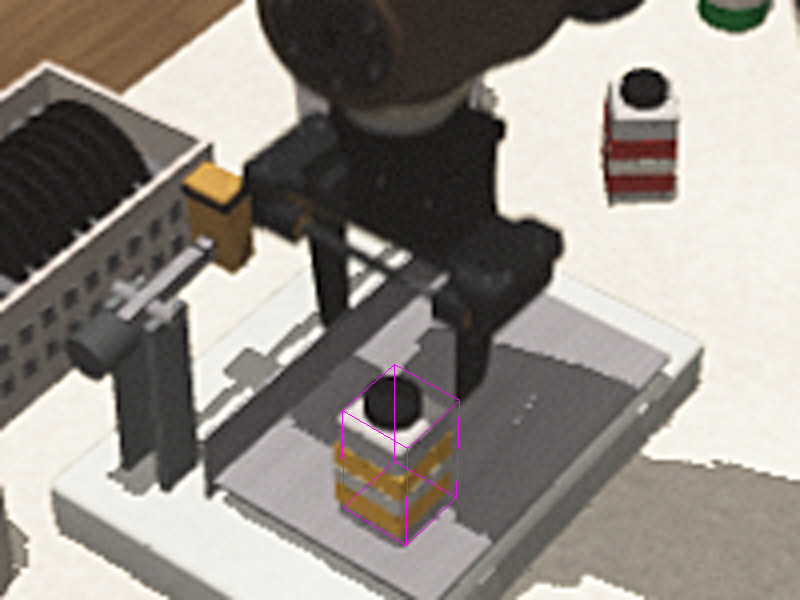

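```bash
python3 - <<'E'
from lib import *
f=grab_frame("top"); crop(f,375,220,505,345,"t12.png",5)
go(.403,-.416,.16,-29.5,12)
E
```

```text
t 9.90 tcp [500.3 114.2 217.7] ang -3.0 F [ 0.  -0.9  0.3] w 94.8mm j6 0.15
need calls 0.75 turn total 0.462
[-5.8, 44.6, 4.8, np.float64(0.038)]
[-4.0, 44.7, 4.8, np.float64(0.038)]
[-2.3, 44.9, 4.8, np.float64(0.038)]
[-0.6, 44.9, 4.8, np.float64(0.038)]
[1.1, 44.9, 4.8, np.float64(0.038)]
[2.9, 44.8, 4.8, np.float64(0.038)]
[4.6, 44.7, 4.8, np.float64(0.038)]
[6.3, 44.5, 4.8, np.float64(0.038)]
[8.0, 44.2, 4.8, np.float64(0.038)]
[9.7, 43.9, 4.8, np.float64(0.038)]
[11.4, 43.5, 4.8, np.float64(0.038)]
[13.1, 43.0, 4.8, np.float64(0.038)]
```

View pics/t12.png

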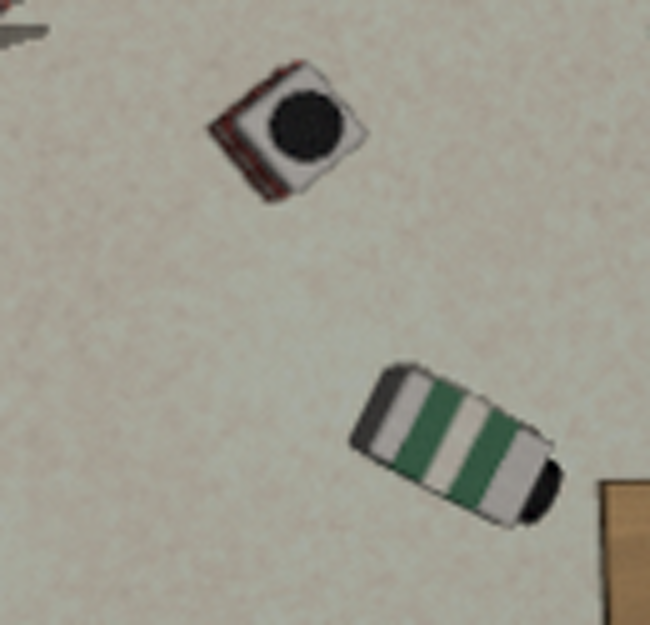

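Request:
send_rows --pt "0 -6 45 4 0.038" --pt "0 -4 45 4 0.038" --pt "0 -2 45 4 0.038" --pt "0 -1 45 4 0.038" --pt "0 1 45 4 0.038" --pt "0 3 45 4 0.038" --pt "0 5 45 4 0.038" --pt "0 6 45 4 0.038"

```text
time_s: 10.9
tcp_pos: [0.4324, -0.2493, 0.1859]
eef_rot: [0.984, -0.18, -0.001, -0.0]
contact_force: [1.5, 0.2, 0.3]
width: 0.999
```

```bash
python3 - <<'E'
from lib import *
go(.403,-.416,.14,-29.5,5)
E
```

```text
t 10.90 tcp [ 432.4 -249.3  185.9] ang -20.7 F [1.5 0.2 0.3] w 94.9mm j6 -0.29
need calls 0.58 turn total 0.154
[6.3, 33.3, 9.2, np.float64(0.031)]
[7.3, 33.1, 9.2, np.float64(0.031)]
[8.3, 32.8, 9.2, np.float64(0.031)]
[9.3, 32.6, 9.2, np.float64(0.031)]
[10.3, 32.3, 9.2, np.float64(0.031)]
```

Request:
send_rows --pt "0 6 33 9 0.031" --pt "0 7 33 9 0.031" --pt "0 8 33 9 0.031" --pt "0 9 33 9 0.031" --pt "0 10 29 9 0.02" --pt "0 2 4 9 0" --pt "0 0 0 0 0" --pt "0 0 0 0 0"

```text
time_s: 11.9
tcp_pos: [0.399, -0.4231, 0.1289]
eef_rot: [0.967, -0.254, -0.001, -0.001]
contact_force: [-0.7, -0.7, 0.2]
width: 0.997
```

```bash
python3 - <<'E'
from lib import *
go(.403,-.416,.021,-29.5,1)
E
```

```text
t 11.90 tcp [ 399.  -423.1  128.9] ang -29.4 F [-0.7 -0.7  0.2] w 94.7mm j6 -0.41
need calls 1.80 turn total 0.002
[-0.0, -8.1, 107.9, np.float64(0.002)]
```

Request:
send_rows --pt "0 0 -8 10 0" --pt "0 0 0 22 0" --pt "0 0 0 25 0" --pt "0 0 0 22 0" --pt "0 0 0 14 0" --pt "0 0 0 9 0" --pt "0 0 0 2 0" --pt "0 0 0 0 0"

```text
time_s: 12.9
tcp_pos: [0.406, -0.4105, 0.0226]
eef_rot: [0.968, -0.251, -0.0, 0.0]
contact_force: [-0.6, -0.6, 0.1]
width: 1.001
```

```bash
python3 - <<'E'
from lib import *
go(.403,-.416,.021,-29.5,1)
E
```

```text
t 12.90 tcp [ 406.  -410.5   22.6] ang -29.1 F [-0.6 -0.6  0.1] w 95.1mm j6 -0.40
need calls 0.11 turn total 0.007
[0.0, 6.3, 1.6, np.float64(0.007)]
```

Request:
send_rows --pt "0 0 6 1 0" --pt "0 0 1 0 0" --pt "1 0 0 0 0" --pt "1 0 0 0 0" --pt "1 0 0 0 0" --pt "1 0 0 0 0" --pt "1 0 0 0 0" --pt "1 0 0 0 0" --grip_force 5

```text
time_s: 13.9
tcp_pos: [0.4025, -0.4177, 0.0229]
eef_rot: [0.968, -0.251, 0.001, 0.001]
contact_force: [-0.6, 0.4, 0.4]
width: 0.526
```

Request:
send_rows --pt "1 0 0 -10 0" --pt "1 0 0 -15 0" --pt "1 0 0 -20 0" --pt "1 0 0 -20 0" --pt "1 0 0 -20 0" --pt "1 0 0 -15 0" --pt "1 0 0 -5 0" --pt "1 0 0 0 0"

```text
time_s: 14.9
tcp_pos: [0.4023, -0.4172, 0.136]
eef_rot: [0.968, -0.251, 0.001, 0.001]
contact_force: [-0.6, -0.3, -2.5]
width: 0.524
```

Request:
send_rows --pt "1 0 0 0 0" --pt "1 0 0 0 0" --pt "1 0 0 0 0" --pt "1 0 0 0 0" --pt "1 0 0 -20 0" --pt "1 0 0 -30 0" --pt "1 0 0 -30 0" --pt "1 0 0 -15 0" --grip_force 3

```text
time_s: 15.9
tcp_pos: [0.4015, -0.4161, 0.2298]
eef_rot: [0.968, -0.251, -0.002, -0.001]
contact_force: [1.1, 0.2, -2.5]
width: 0.527
```

```bash
python3 - <<'E'
from lib import *
go(.50,.025,.22,-1.3,12)
f=grab_frame("top"); crop(f,355,220,505,350,"t13.png",5)
E
```

```text
t 15.90 tcp [ 401.5 -416.1  229.8] ang -29.1 F [ 1.1  0.2 -2.5] w 50.0mm j6 -0.41
need calls 0.63 turn total -0.485
[-10.7, -36.1, 0.8, np.float64(-0.04)]
[-9.2, -36.5, 0.8, np.float64(-0.04)]
[-7.7, -36.9, 0.8, np.float64(-0.04)]
[-6.2, -37.1, 0.8, np.float64(-0.04)]
[-4.7, -37.4, 0.8, np.float64(-0.04)]
[-3.2, -37.5, 0.8, np.float64(-0.04)]
[-1.7, -37.6, 0.8, np.float64(-0.04)]
[-0.2, -37.7, 0.8, np.float64(-0.04)]
[1.3, -37.6, 0.8, np.float64(-0.04)]
[2.9, -37.6, 0.8, np.float64(-0.04)]
[4.4, -37.4, 0.8, np.float64(-0.04)]
[5.9, -37.2, 0.8, np.float64(-0.04)]
```

View pics/t13.png

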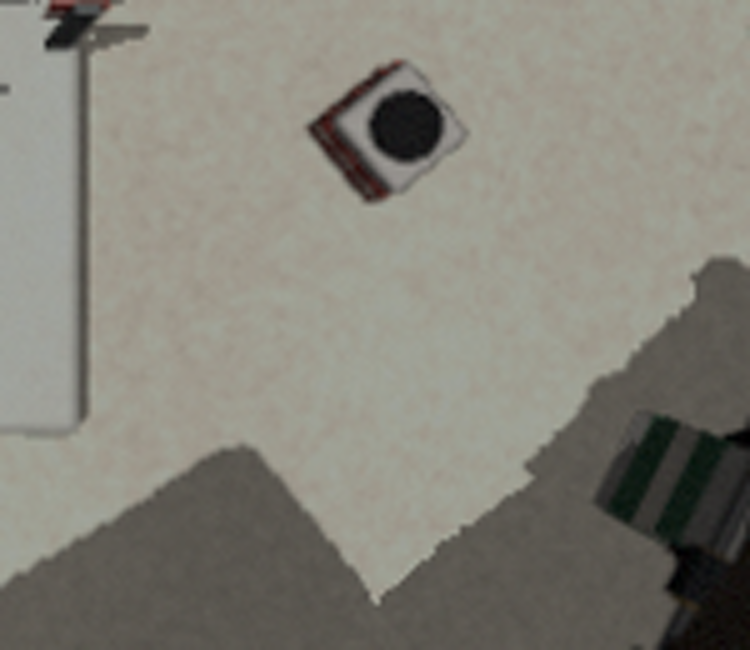

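Request:
send_rows --pt "1 -11 -36 0 -0.04" --pt "1 -9 -37 0 -0.04" --pt "1 -8 -37 0 -0.04" --pt "1 -6 -37 0 -0.04" --pt "1 -5 -37 0 -0.04" --pt "1 -3 -38 0 -0.04" --pt "1 -2 -38 0 -0.04" --pt "1 0 -30 0 -0.04" --grip_force 8

```text
time_s: 16.95
tcp_pos: [0.4648, -0.1208, 0.2251]
eef_rot: [0.996, -0.091, -0.004, -0.003]
contact_force: [0.1, -0.2, -2.5]
width: 0.524
```

```bash
python3 - <<'E'
from lib import *
p,a=state()
f=grab_frame("side")
overlay(f,p+[0,0,.005],np.degrees(a),[0,45],(250,100,450,250),"s14.png",back=.015)
E
```

```text
t 16.95 tcp [ 464.8 -120.8  225.1] ang -10.4 F [ 0.1 -0.2 -2.5] w 49.8mm j6 -0.21
```

View pics/s14.png

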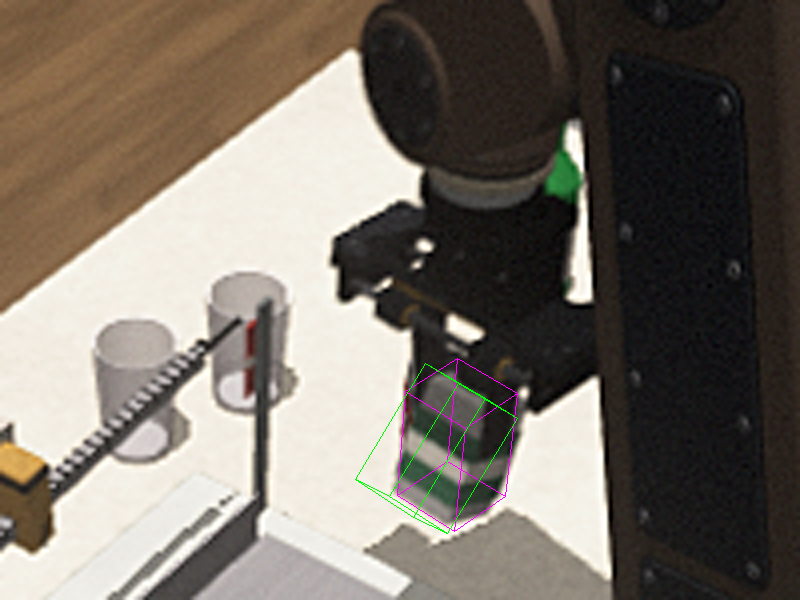

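```bash
python3 - <<'E'
from lib import *
go(.50,.034,.185,-1.3,6)
E
```

```text
t 17.00 tcp [ 464.9 -118.5  225. ] ang -10.3 F [-1.   1.  -2.5] w 50.2mm j6 -0.21
need calls 0.45 turn total -0.156
[1.2, -26.1, 6.7, np.float64(-0.026)]
[1.9, -26.0, 6.7, np.float64(-0.026)]
[2.6, -26.0, 6.7, np.float64(-0.026)]
[3.3, -25.9, 6.7, np.float64(-0.026)]
[3.9, -25.8, 6.7, np.float64(-0.026)]
[4.6, -25.7, 6.7, np.float64(-0.026)]
```

Request:
send_rows --pt "1 1 -26 5 -0.026" --pt "1 2 -26 5 -0.026" --pt "1 3 -26 5 -0.026" --pt "1 3 -26 7 -0.026" --pt "1 4 -25 8 -0.02" --pt "1 4 -16 8 -0.01" --pt "1 3 -4 4 0" --pt "1 0 0 0 0"

```text
time_s: 18.0
tcp_pos: [0.5011, 0.0325, 0.1772]
eef_rot: [1.0, -0.02, -0.007, -0.004]
contact_force: [0.0, -0.2, -2.0]
width: 0.528
```

```bash
python3 - <<'E'
from lib import *
p,a=state()
f=grab_frame("side")
overlay(f,p+[0,0,.005],np.degrees(a),[0,15],(220,160,420,310),"s15.png",back=.018)
E
```

```text
t 18.00 tcp [501.1  32.5 177.2] ang -2.3 F [ 0.  -0.2 -2. ] w 50.2mm j6 -0.04
```

View pics/s15.png

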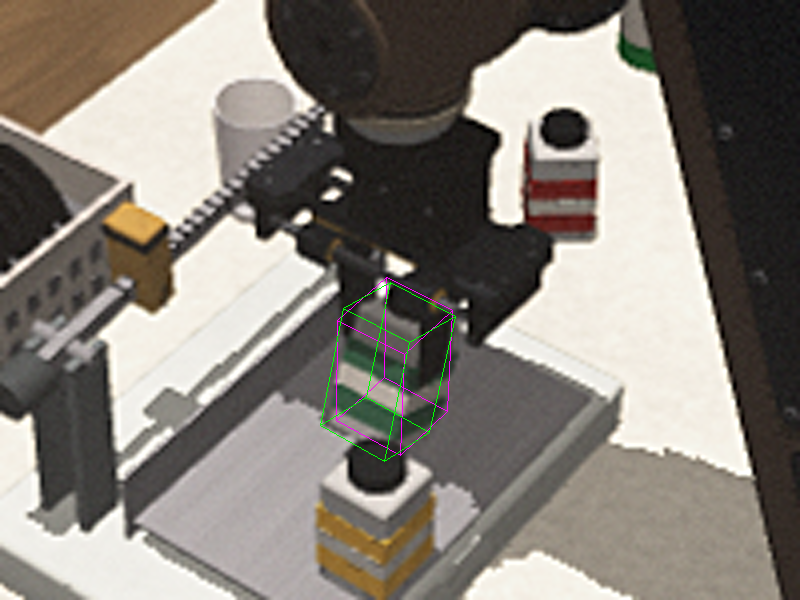

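Request:
send_rows --pt "1 0 0 10 0" --pt "1 0 0 12 0" --pt "1 0 0 8 0" --pt "1 0 0 5 0" --pt "1 0 -1 3 0" --pt "1 0 -1 2 0" --pt "1 0 -1 1 0" --pt "1 0 0 0 0" --grip_force 5

```text
time_s: 19.05
tcp_pos: [0.5007, 0.0343, 0.1351]
eef_rot: [1.0, -0.022, -0.006, -0.004]
contact_force: [-2.3, 0.8, 3.2]
width: 0.526
```

```bash
python3 - <<'E'
from lib import *
p,a=state()
f=grab_frame("side")
overlay(f,p+[0,0,.005],np.degrees(a),[0],(220,160,420,310),"s16.png",back=.018)
E
```

```text
t 19.05 tcp [500.7  34.3 135.1] ang -2.5 F [-2.3  0.8  3.2] w 50.0mm j6 -0.03
```

View pics/s16.png

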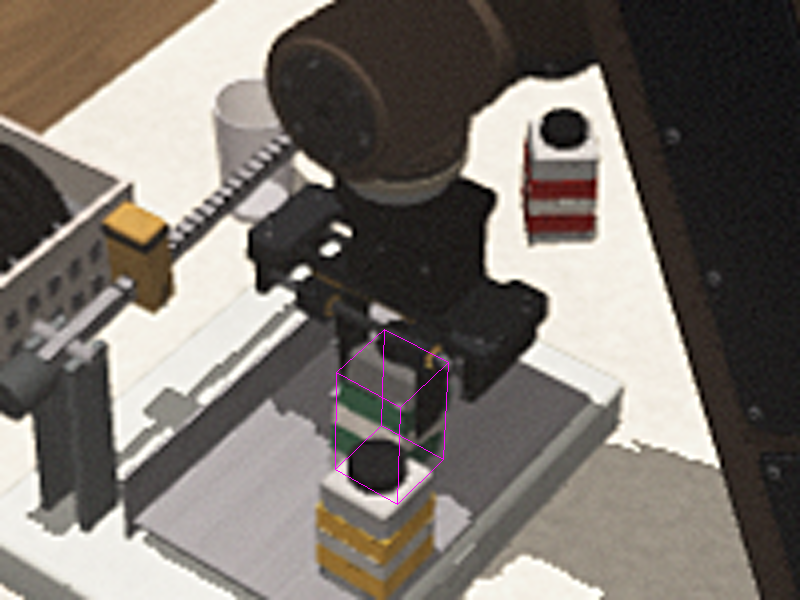

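Standing; release and rise, then go for red.

Request:
send_rows --pt "1 0 0 -1 0" --pt "0.3 0 0 0 0" --pt "0.3 0 0 0 0" --pt "0 0 0 0 0" --pt "0 0 0 0 0" --pt "0 0 0 -10 0" --pt "0 0 0 -35 0" --pt "0 0 0 -45 0"

```text
time_s: 20.1
tcp_pos: [0.501, 0.0333, 0.2266]
eef_rot: [1.0, -0.022, -0.009, -0.004]
contact_force: [0.8, 0.6, -0.2]
width: 0.997
```

```bash
python3 - <<'E'
from lib import *
f=grab_frame("side"); crop(f,220,160,420,310,"s17.png",3)
f=grab_frame("top"); crop(f,375,220,505,345,"t17.png",4)
go(.575,-.305,.19,39,8)
E
```

```text
t 20.20 tcp [502.9  33.2 230. ] ang -2.5 F [-0.6 -0.3 -0.5] w 95.2mm j6 -0.03
need calls 0.73 turn total -0.725
[10.9, 41.8, 5.0, np.float64(-0.091)]
[7.0, 42.7, 5.0, np.float64(-0.091)]
[3.1, 43.1, 5.0, np.float64(-0.091)]
[-0.8, 43.2, 5.0, np.float64(-0.091)]
[-4.7, 43.0, 5.0, np.float64(-0.091)]
[-8.5, 42.4, 5.0, np.float64(-0.091)]
[-12.3, 41.4, 5.0, np.float64(-0.091)]
[-16.0, 40.1, 5.0, np.float64(-0.091)]
```

View pics/s17.png

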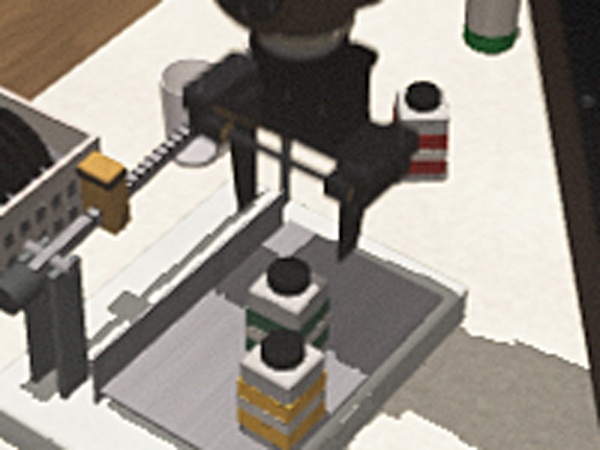

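View pics/t17.png

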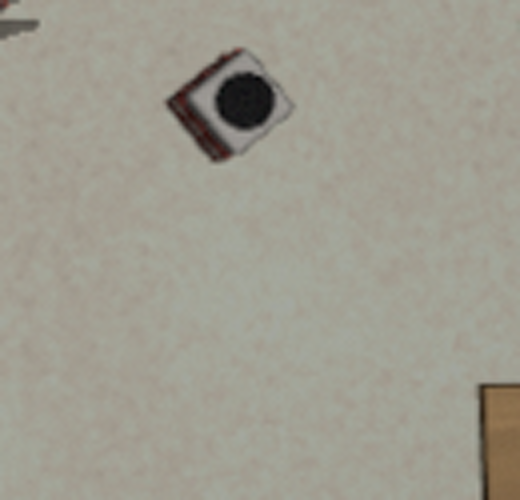

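```bash
python3 - <<'E'
from lib import *
f=grab_frame("top"); 
h=hsv(f)[230:262,418:448,2]; m=(h<45).astype(np.uint8)
n,l,s,c=cv2.connectedComponentsWithStats(m); print(s,c+[418,230])
i=1+np.argmax(s[1:,4]); print(plane(f,[c[i]+[418,230]],.1))
p=go(.49,-.14,.19,0,4)
go(.575,-.305,.16,39,8,p=p)
E
```

```text
[[  0   0  30  32 818]
 [ 12   5   1   1   1]
 [ 11   8  14  14 141]] [[431.92542787 245.6393643 ]
 [430.         235.        ]
 [435.85106383 244.76595745]]
[[ 0.5796896  -0.30823787  0.1       ]]
t 20.25 tcp [502.1  33.3 227.9] ang -2.5 F [ 0.  -0.3  0.2] w 94.9mm j6 -0.03
need calls 0.74 turn total -0.044
[-1.1, 43.4, 9.5, np.float64(-0.011)]
[-1.6, 43.4, 9.5, np.float64(-0.011)]
[-2.1, 43.4, 9.5, np.float64(-0.011)]
[-2.5, 43.3, 9.5, np.float64(-0.011)]
need calls 0.47 turn total -0.681
[10.6, 20.6, 3.8, np.float64(-0.085)]
[8.8, 21.5, 3.8, np.float64(-0.085)]
[7.0, 22.1, 3.8, np.float64(-0.085)]
[5.1, 22.6, 3.8, np.float64(-0.085)]
[3.1, 23.0, 3.8, np.float64(-0.085)]
[1.2, 23.2, 3.8, np.float64(-0.085)]
[-0.8, 23.2, 3.8, np.float64(-0.085)]
[-2.8, 23.0, 3.8, np.float64(-0.085)]
```

Request:
send_rows --pt "0 -1 43 6 0" --pt "0 -1 43 6 0" --pt "0 -2 43 6 0" --pt "0 -2 43 6 0" --pt "0 11 20 4 -0.085" --pt "0 9 22 4 -0.085" --pt "0 7 22 4 -0.085" --pt "0 5 23 4 -0.085"

```text
time_s: 21.25
tcp_pos: [0.5254, -0.2281, 0.1797]
eef_rot: [0.988, 0.154, -0.008, -0.007]
contact_force: [-0.4, 0.2, 0.1]
width: 1.0
```

```bash
python3 - <<'E'
from lib import *
go(.5796,-.3084,.17,39,5)
E
```

```text
t 21.25 tcp [ 525.4 -228.1  179.7] ang 17.7 F [-0.4  0.2  0.1] w 95.0mm j6 -0.83
need calls 0.41 turn total -0.372
[5.5, 18.6, 1.9, np.float64(-0.074)]
[4.1, 18.9, 1.9, np.float64(-0.074)]
[2.6, 19.2, 1.9, np.float64(-0.074)]
[1.2, 19.3, 1.9, np.float64(-0.074)]
[-0.2, 19.4, 1.9, np.float64(-0.074)]
```

Request:
send_rows --pt "0 5.5 18 2 -0.074" --pt "0 4 19 2 -0.074" --pt "0 3 19 2 -0.074" --pt "0 1 19 2 -0.074" --pt "0 0 16 2 -0.06" --pt "0 0 2 0 0" --pt "0 0 0 0 0" --pt "0 0 0 0 0"

```text
time_s: 22.25
tcp_pos: [0.5774, -0.3072, 0.1601]
eef_rot: [0.944, 0.33, -0.01, -0.013]
contact_force: [0.2, -0.3, 1.0]
width: 1.001
```

```bash
python3 - <<'E'
from lib import *
go(.5796,-.3084,.055,39,1)
E
```

```text
t 22.25 tcp [ 577.4 -307.2  160.1] ang 38.6 F [ 0.2 -0.3  1. ] w 95.1mm j6 -1.26
need calls 1.75 turn total -0.008
[0.9, 2.3, 105.1, np.float64(-0.008)]
```

Request:
send_rows --pt "0 1 2 15 0" --pt "0 0 0 22 0" --pt "0 0 0 22 0" --pt "0 0 0 20 0" --pt "0 0 0 12 0" --pt "0 0 0 5 0" --pt "0.5 0 0 0 0" --pt "1 0 0 0 0" --grip_force 10

```text
time_s: 23.25
tcp_pos: [0.5764, -0.3047, 0.0589]
eef_rot: [0.944, 0.33, -0.01, -0.013]
contact_force: [-0.3, 0.1, 0.8]
width: 0.844
```

Request:
send_rows --pt "1 0 0 0 0" --pt "1 0 0 0 0" --pt "1 0 0 -10 0" --pt "1 0 0 -25 0" --pt "1 0 0 -35 0" --pt "1 0 0 -35 0" --pt "1 0 0 -25 0" --pt "1 0 0 -8 0" --grip_force 10

```text
time_s: 24.25
tcp_pos: [0.58, -0.307, 0.2044]
eef_rot: [0.944, 0.33, -0.01, -0.012]
contact_force: [1.0, 0.1, -2.2]
width: 0.525
```

```bash
python3 - <<'E'
from lib import *
p=go(.49,-.19,.20,0,8)
go(.50,-.046,.18,-1.3,6,p=p)
print(observe()["eef_rot"])
f=grab_frame("side"); crop(f,300,100,450,230,"s18.png",4)
E
```

```text
t 24.25 tcp [ 580.  -307.   204.4] ang 38.5 F [ 1.   0.1 -2.2] w 49.9mm j6 -1.26
need calls 0.47 turn total 0.672
[0.3, -18.5, 0.5, np.float64(0.084)]
[-1.2, -18.4, 0.5, np.float64(0.084)]
[-2.8, -18.2, 0.5, np.float64(0.084)]
[-4.3, -17.9, 0.5, np.float64(0.084)]
[-5.8, -17.5, 0.5, np.float64(0.084)]
[-7.2, -17.0, 0.5, np.float64(0.084)]
[-8.6, -16.3, 0.5, np.float64(0.084)]
[-10.0, -15.5, 0.5, np.float64(0.084)]
need calls 0.40 turn total 0.023
[1.7, -24.0, 3.3, np.float64(0.004)]
[1.6, -24.0, 3.3, np.float64(0.004)]
[1.5, -24.0, 3.3, np.float64(0.004)]
[1.4, -24.0, 3.3, np.float64(0.004)]
[1.3, -24.0, 3.3, np.float64(0.004)]
[1.2, -24.0, 3.3, np.float64(0.004)]
[ 0.94394553  0.32972103 -0.00979389 -0.01244823]
```

View pics/s18.png

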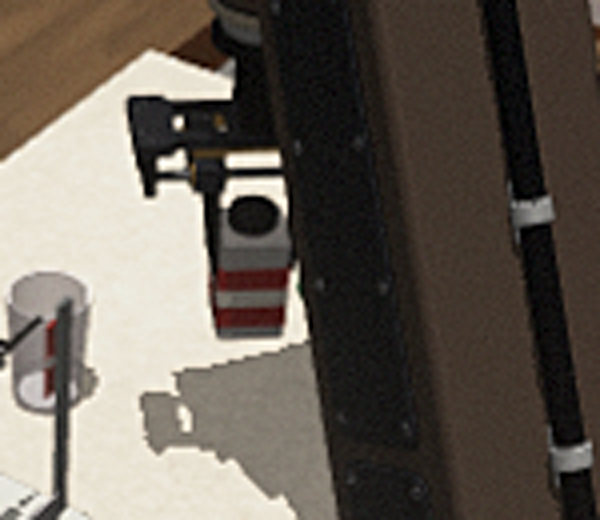

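Request:
send_rows --pt "1 0 -18 0 0.084" --pt "1 -1 -18 0 0.084" --pt "1 -3 -18 0 0.084" --pt "1 -4 -18 0 0.084" --pt "1 -6 -18 0 0.084" --pt "1 -7 -17 0 0.084" --pt "1 -9 -16 0 0.084" --pt "1 -10 -14 0 0.084"

```text
time_s: 25.3
tcp_pos: [0.4858, -0.187, 0.2016]
eef_rot: [1.0, -0.011, -0.019, -0.011]
contact_force: [0.3, -0.1, -1.5]
width: 0.527
```

```bash
python3 - <<'E'
from lib import *
go(.50,-.046,.18,-1.3,6)
E
```

```text
t 25.30 tcp [ 485.8 -187.   201.6] ang -1.3 F [ 0.3 -0.1 -1.5] w 50.0mm j6 -0.48
need calls 0.40 turn total 0.0
[1.8, -23.5, 3.6, np.float64(0.0)]
[1.8, -23.5, 3.6, np.float64(0.0)]
[1.8, -23.5, 3.6, np.float64(0.0)]
[1.8, -23.5, 3.6, np.float64(0.0)]
[1.8, -23.5, 3.6, np.float64(0.0)]
[1.8, -23.5, 3.6, np.float64(0.0)]
```

Request:
send_rows --pt "1 2 -18 2 0" --pt "1 2 -26 3 0" --pt "1 2 -28 3 0" --pt "1 2 -28 3 0" --pt "1 2 -22 3 0" --pt "1 2 -14 4 0" --pt "1 0 -4 2 0" --pt "1 0 0 0 0"

```text
time_s: 26.3
tcp_pos: [0.501, -0.0387, 0.1798]
eef_rot: [1.0, -0.005, -0.021, -0.012]
contact_force: [-0.1, -0.3, -1.9]
width: 0.528
```

```bash
python3 - <<'E'
from lib import *
go(.50,-.046,.14,-1.3,1)
E
```

```text
t 26.30 tcp [501.  -38.7 179.8] ang -0.5 F [-0.1 -0.3 -1.9] w 50.2mm j6 -0.22
need calls 0.67 turn total 0.013
[-0.9, 7.3, 39.8, np.float64(0.013)]
```

Request:
send_rows --pt "1 0 6 10 0" --pt "1 0 0 12 0" --pt "1 0 0 10 0" --pt "1 0 0 6 0" --pt "1 0 0 3 0" --pt "1 0 0 2 0" --pt "1 0 0 1 0" --pt "1 0 0 1 0" --grip_force 6

```text
time_s: 27.3
tcp_pos: [0.499, -0.0461, 0.1331]
eef_rot: [1.0, -0.006, -0.02, -0.012]
contact_force: [-3.4, 0.2, 8.1]
width: 0.523
```

```bash
python3 - <<'E'
from lib import *
p,a=state()
f=grab_frame("side")
overlay(f,p+[0,0,.005],np.degrees(a),[0],(250,150,420,290),"s19.png",back=.022)
E
```

```text
t 27.30 tcp [499.  -46.1 133.1] ang -0.7 F [-3.4  0.2  8.1] w 49.7mm j6 -0.23
```

View pics/s19.png

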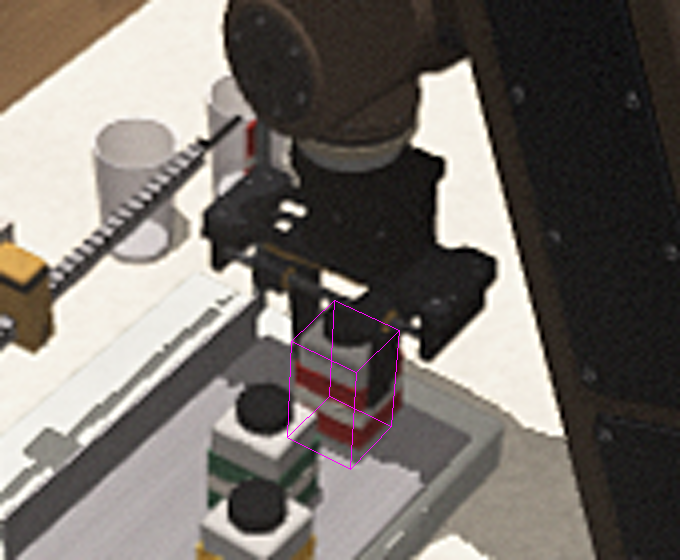

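Request:
send_rows --pt "1 0 0 -1 0" --pt "0.3 0 0 0 0" --pt "0.3 0 0 0 0" --pt "0 0 0 0 0" --pt "0 0 0 0 0" --pt "0 0 0 -15 0" --pt "0 0 0 -50 0" --pt "0 0 0 -60 0"

```text
time_s: 28.35
tcp_pos: [0.5031, -0.0491, 0.2603]
eef_rot: [1.0, -0.006, -0.024, -0.013]
contact_force: [0.7, -0.1, 0.5]
width: 0.999
```

```bash
python3 - <<'E'
from lib import *
state()
f=grab_frame("top"); crop(f,200,190,400,320,"t20.png",4)
f=grab_frame("side"); crop(f,210,160,380,300,"s20.png",4)
E
```

```text
t 28.35 tcp [503.1 -49.1 260.3] ang -0.7 F [ 0.7 -0.1  0.5] w 94.9mm j6 -0.23
```

View pics/t20.png

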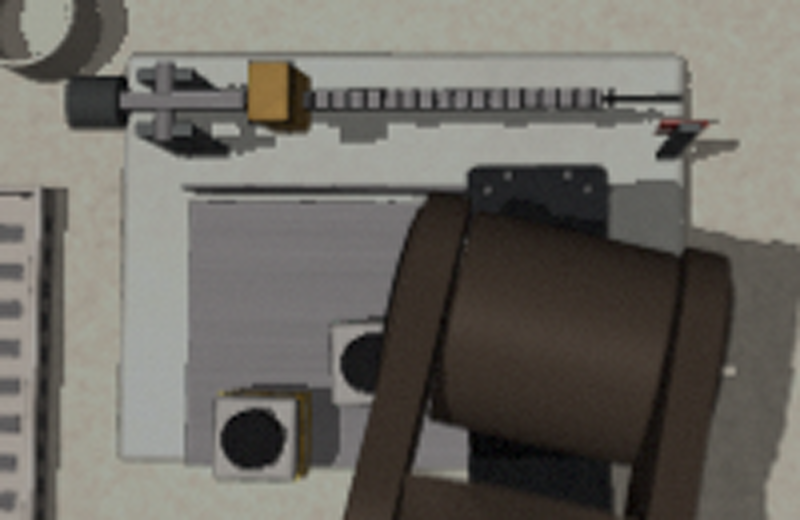

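View pics/s20.png

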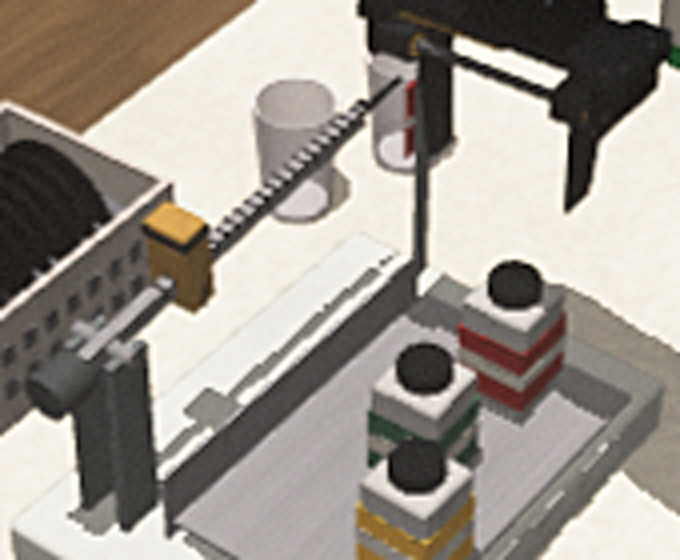

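```bash
python3 - <<'E'
from lib import *
f=grab_frame("top")
c=lambda pts,o,s:(np.array(pts)+.5)/s-.5+np.array(o)
print(plane(f,c([(253,438),(365,362)],(200,190),4),.175))
print(plane(f,c([(215,395),(298,395),(298,478),(218,480)],(200,190),4),.161))
s=grab_frame("side")
print("side caps",plane(s,c([(418,465),(425,368),(515,285)],(210,160),4),.175))
print("poise top", tri([f,s],[c([(272,88)],(200,190),4)[0],c([(178,222)],(210,160),4)[0]]))
print("tip", tri([f,s],[c([(682,98)],(200,190),4)[0],c([(402,78)],(210,160),4)[0]]))
E
```

```text
[[0.45812829 0.11452097 0.175     ]
 [0.50106251 0.04827219 0.175     ]]
[[0.48301788 0.1387953  0.161     ]
 [0.48214018 0.08944883 0.161     ]
 [0.43342213 0.09022291 0.161     ]
 [0.43299113 0.13768103 0.161     ]]
side caps [[ 0.45152592  0.12246242  0.175     ]
 [ 0.49453509  0.05238144  0.175     ]
 [ 0.49127168 -0.04405337  0.175     ]]
poise top [0.65362978 0.091335   0.23984602]
tip [ 0.64554918 -0.13733194  0.21517272]
```

```bash
python3 - <<'E'
from lib import *
go(.652,.089,.285,-1.3,6)
E
```

```text
t 28.55 tcp [503.6 -49.2 259.9] ang -0.7 F [ 0.6 -0.4 -0.4] w 95.0mm j6 -0.23
need calls 0.57 turn total 0.011
[24.5, -23.3, -4.2, np.float64(0.002)]
[24.4, -23.4, -4.2, np.float64(0.002)]
[24.4, -23.4, -4.2, np.float64(0.002)]
[24.3, -23.5, -4.2, np.float64(0.002)]
[24.3, -23.5, -4.2, np.float64(0.002)]
[24.2, -23.5, -4.2, np.float64(0.002)]
```

Request:
send_rows --pt "0 16 -16 -12 0" --pt "0 26 -26 -12 0" --pt "0 28 -26 -8 0" --pt "0 26 -26 0 0" --pt "0 26 -26 0 0" --pt "0 20 -18 0 0" --pt "0 6 -4 0 0" --pt "0 0 0 0 0"

```text
time_s: 29.55
tcp_pos: [0.655, 0.0941, 0.2803]
eef_rot: [0.999, -0.007, -0.03, -0.013]
contact_force: [-0.7, 0.0, -0.5]
width: 0.998
```

```bash
python3 - <<'E'
from lib import *
go(.652,.089,.222,-1.3,1)
f=grab_frame("side"); crop(f,200,120,380,260,"s21.png",4)
E
```

```text
t 29.55 tcp [655.   94.1 280.3] ang -0.8 F [-0.7  0.  -0.5] w 94.8mm j6 0.04
need calls 0.98 turn total 0.009
[-2.9, 5.1, 58.3, np.float64(0.009)]
```

View pics/s21.png

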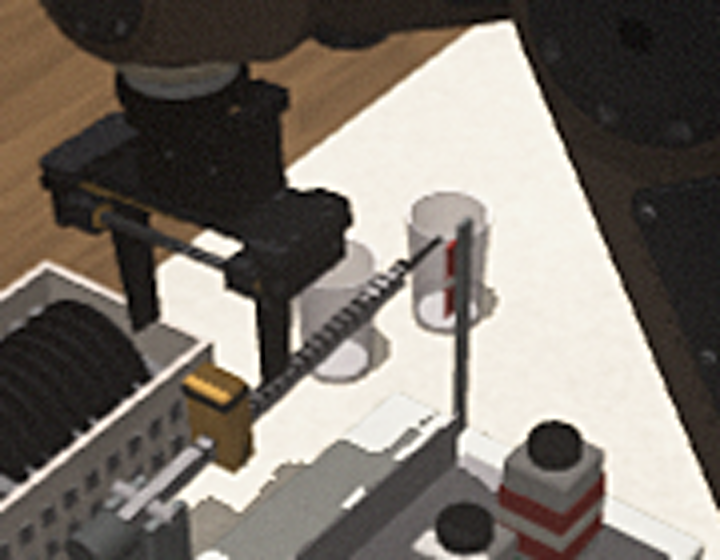

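Request:
send_rows --pt "0 0 6 10 0" --pt "0 0 0 14 0" --pt "0 0 0 14 0" --pt "0 0 0 11 0" --pt "0 0 0 6 0" --pt "0 0 0 2 0" --pt "0 0 0 0 0" --pt "0 0 0 0 0"

```text
time_s: 30.6
tcp_pos: [0.6496, 0.0872, 0.2198]
eef_rot: [0.999, -0.008, -0.031, -0.012]
contact_force: [-0.3, -0.3, -0.3]
width: 0.997
```

```bash
python3 - <<'E'
from lib import *
go(.652,.090,.222,-1.3,1)
f=grab_frame("side"); crop(f,200,120,380,260,"s22.png",4)
E
```

```text
t 30.60 tcp [649.6  87.2 219.8] ang -0.9 F [-0.3 -0.3 -0.3] w 94.7mm j6 0.03
need calls 0.07 turn total 0.007
[2.3, -2.9, -2.2, np.float64(0.007)]
```

View pics/s22.png

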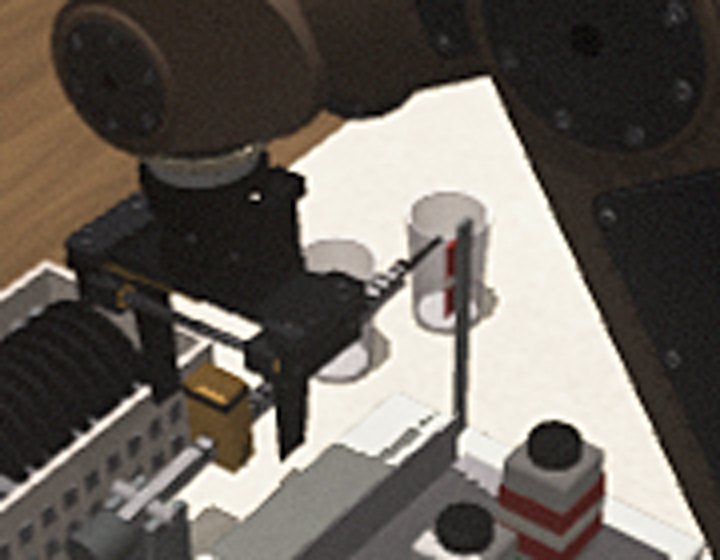

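Request:
send_rows --pt "0 2 -3 0 0" --pt "0.3 0 0 0 0" --pt "0.5 0 0 0 0" --pt "0.6 0 0 0 0" --pt "1 0 0 0 0" --pt "1 0 0 0 0" --pt "1 0 0 0 0" --pt "1 0 0 0 0" --grip_force 4

```text
time_s: 31.65
tcp_pos: [0.6521, 0.0904, 0.2203]
eef_rot: [0.999, -0.008, -0.03, -0.013]
contact_force: [1.1, 0.6, -0.5]
width: 0.381
```

Request:
send_rows --pt "1 0 10 0 0" --pt "1 0 18 0 0" --pt "1 0 22 0 0" --pt "1 0 24 0 0" --pt "1 0 24 0 0" --pt "1 0 22 0 0" --pt "1 0 16 0 0" --pt "1 0 8 0 0"

```text
time_s: 32.65
tcp_pos: [0.6477, -0.0652, 0.216]
eef_rot: [0.999, -0.009, -0.031, -0.013]
contact_force: [-0.4, 2.2, -0.1]
width: 0.383
```

```bash
python3 - <<'E'
from lib import *
state()
f=grab_frame("side"); crop(f,200,120,380,260,"s23.png",4)
E
```

```text
t 32.65 tcp [647.7 -65.2 216. ] ang -1.0 F [-0.4  2.2 -0.1] w 36.4mm j6 -0.19
```

View pics/s23.png

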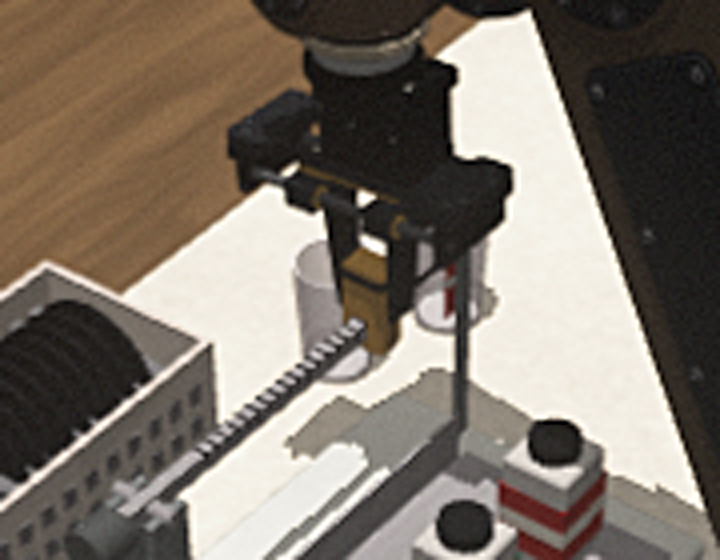

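Request:
send_rows --pt "0.3 0 0 0 0" --pt "0.3 0 0 0 0" --pt "0.3 0 0 0 0" --pt "0.3 0 0 -15 0" --pt "0.3 0 0 -25 0" --pt "0.3 0 0 -25 0" --pt "0.3 0 0 -10 0" --pt "0.3 0 0 0 0"

```text
time_s: 33.7
tcp_pos: [0.6534, -0.0656, 0.2965]
eef_rot: [0.999, -0.008, -0.03, -0.012]
contact_force: [0.6, -0.8, -0.3]
width: 0.698
```

Request:
send_rows --pt "0.3 0 0 0 0" --pt "0.3 0 0 0 0" --pt "0.3 0 0 0 0" --pt "0.3 0 0 0 0" --pt "0.3 0 0 0 0" --pt "0.3 0 0 0 0" --pt "0.3 0 0 0 0" --pt "0.3 0 0 0 0"

```text
time_s: 34.7
tcp_pos: [0.6528, -0.0654, 0.2939]
eef_rot: [0.999, -0.008, -0.032, -0.013]
contact_force: [0.4, -0.5, -0.8]
width: 0.704
```

```bash
python3 - <<'E'
from lib import *
state()
f=grab_frame("side"); crop(f,270,140,370,220,"s24.png",8)
f=grab_frame("top"); crop(f,200,190,400,320,"t24.png",4)
E
```

```text
t 34.70 tcp [652.8 -65.4 293.9] ang -0.9 F [ 0.4 -0.5 -0.8] w 66.9mm j6 -0.19
```

View pics/s24.png

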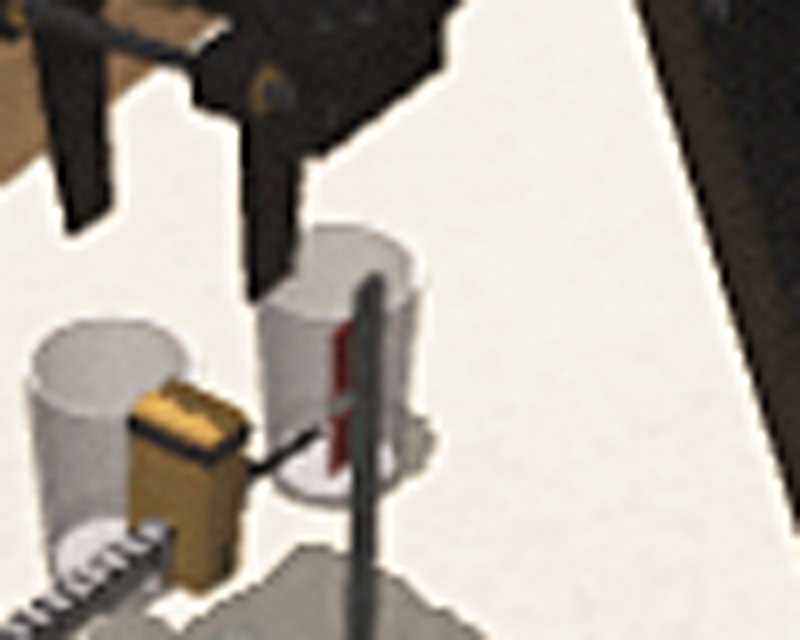

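View pics/t24.png

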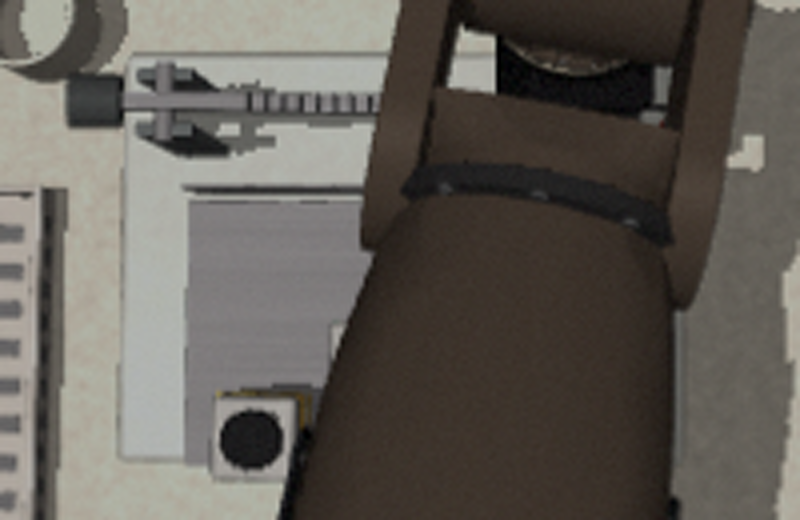

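```bash
python3 - <<'E'
from lib import *
f=grab_frame("side")
for a in (.08,.04,0,-.02,-.04,-.08):
    print(a, proj(f,[.6455,-.137,.19+.305*a]))
crop(f,300,170,325,205,"s25.png",16)
im=cv2.imread("pics/side0.png")[170:205,300:325]; cv2.imwrite("pics/s25b.png",cv2.resize(im,None,fx=16,fy=16,interpolation=cv2.INTER_CUBIC))
E
```

```text
0.08 [[309.67368764 179.38722867]]
0.04 [[309.60901769 183.00624551]]
0 [[309.54499786 186.58865773]]
-0.02 [[309.5132285  188.36632029]]
-0.04 [[309.48161782 190.13504987]]
-0.08 [[309.41886747 193.64599354]]
```

View pics/s25.png

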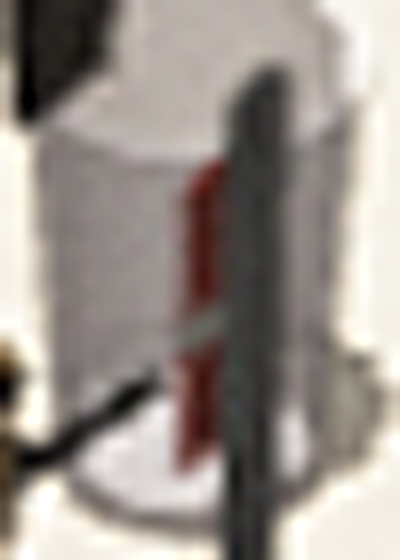

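View pics/s25b.png

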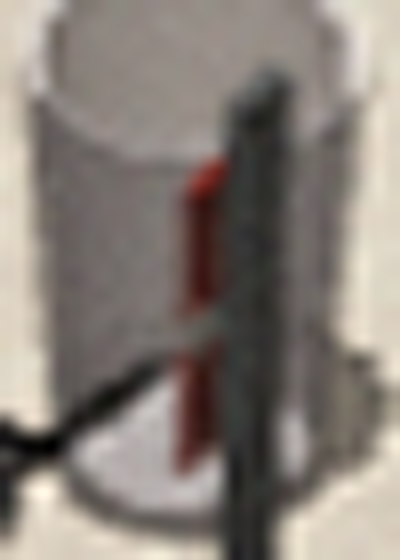

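```bash
python3 - <<'E'
from lib import *
im=cv2.imread("pics/s20.png")[40:180,360:460]; im2=cv2.imread("pics/s24.png")[240:520,240:440]
a=cv2.resize(im,None,fx=4,fy=4,interpolation=cv2.INTER_CUBIC);b=cv2.resize(im2,None,fx=2,fy=2,interpolation=cv2.INTER_CUBIC)
cv2.imwrite("pics/cmp.png",np.hstack([a,b]))
E
```

```text
(no output)
```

View pics/cmp.png

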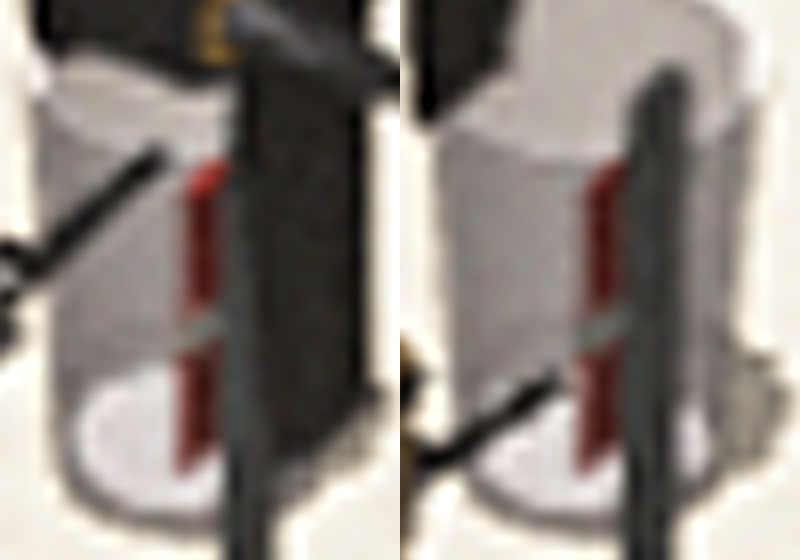

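```bash
python3 - <<'E'
from lib import *
f=grab_frame("side")
for x in (.625,.645,.66):
  for y in (-.13,-.15):
    print(x,y,[proj(f,[x,y,z])[0].round(1).tolist() for z in (.235,.19)])
for y in (-.13,-.14,-.15):   # intersect tip rays with plane y
  for px in ((310,179.7),(310.3,191.9),(309.7,193.7)):
    o,d=rays(f,[px]); print(y,px,(o+d[0]*((y-o[1])/d[0][1])).round(4))
crop(grab_frame("top"),350,195,400,245,"t25.png",12)
E
python3 - <<'E'
import cv2
im=cv2.imread('pics/top0.png')[200:240,340:395]; cv2.imwrite('pics/t25b.png',cv2.resize(im,None,fx=12,fy=12,interpolation=cv2.INTER_CUBIC))
E
```

```text
0.625 -0.13 [[314.6, 177.1], [314.3, 190.5]]
0.625 -0.15 [[318.8, 173.5], [318.4, 186.9]]
0.645 -0.13 [[308.4, 174.5], [308.2, 187.9]]
0.645 -0.15 [[312.7, 171.0], [312.4, 184.3]]
0.66 -0.13 [[303.9, 172.6], [303.7, 186.0]]
0.66 -0.15 [[308.1, 169.0], [307.9, 182.4]]
-0.13 (310, 179.7) [ 0.6397 -0.13    0.2201]
-0.13 (310.3, 191.9) [ 0.6379 -0.13    0.1795]
-0.13 (309.7, 193.7) [ 0.6398 -0.13    0.1724]
-0.14 (310, 179.7) [ 0.6465 -0.14    0.2111]
-0.14 (310.3, 191.9) [ 0.6447 -0.14    0.1702]
-0.14 (309.7, 193.7) [ 0.6466 -0.14    0.163 ]
-0.15 (310, 179.7) [ 0.6532 -0.15    0.2022]
-0.15 (310.3, 191.9) [ 0.6515 -0.15    0.1608]
-0.15 (309.7, 193.7) [ 0.6534 -0.15    0.1536]
```

View pics/t25b.png

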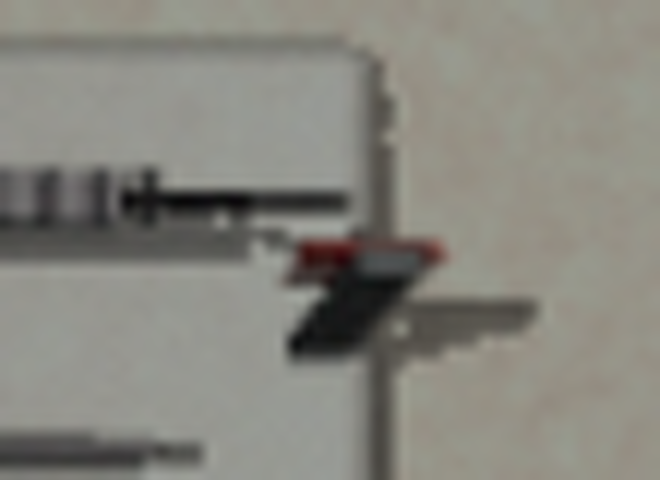

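Request:
send_rows --pt "0.3 0 0 15 0" --pt "0.3 0 0 25 0" --pt "0.3 0 0 25 0" --pt "0.3 0 0 15 0" --pt "0.3 0 0 5 0" --pt "0.6 0 0 0 0" --pt "1 0 0 0 0" --pt "1 0 0 0 0" --grip_force 4

```text
time_s: 35.95
tcp_pos: [0.6471, -0.0631, 0.2049]
eef_rot: [0.999, -0.008, -0.032, -0.013]
contact_force: [0.2, -0.4, 0.1]
width: 0.444
```

```bash
python3 - <<'E'
from lib import *
state()
f=grab_frame("side"); crop(f,270,140,370,220,"s26.png",8)
E
```

```text
t 35.95 tcp [647.1 -63.1 204.9] ang -0.9 F [ 0.2 -0.4  0.1] w 42.2mm j6 -0.19
```

View pics/s26.png

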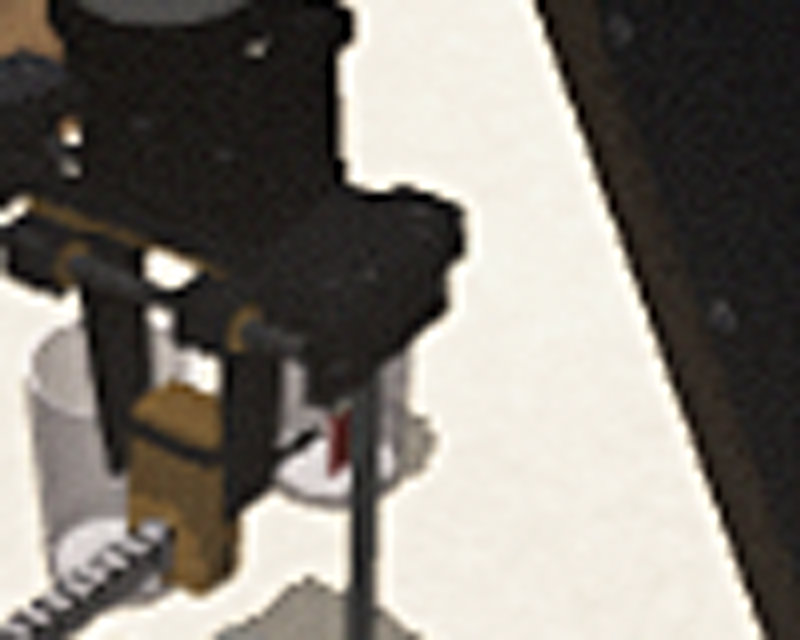

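Close, then slide back 27 mm.

Request:
send_rows --pt "1 0 0 0 0" --pt "1 0 0 0 0" --pt "1 0 -5 -1 0" --pt "1 0 -8 -2 0" --pt "1 0 -8 -2 0" --pt "1 0 -5 -1 0" --pt "1 0 -1 0 0" --pt "1 0 0 0 0"

```text
time_s: 37.0
tcp_pos: [0.6488, -0.0343, 0.2131]
eef_rot: [0.999, -0.007, -0.03, -0.012]
contact_force: [1.0, -1.7, -0.5]
width: 0.375
```

Request:
send_rows --pt "0.3 0 0 0 0" --pt "0.3 0 0 0 0" --pt "0.3 0 0 0 0" --pt "0.3 0 0 -15 0" --pt "0.3 0 0 -25 0" --pt "0.3 0 0 -25 0" --pt "0.3 0 0 -10 0" --pt "0.3 0 0 0 0"

```text
time_s: 38.0
tcp_pos: [0.6529, -0.0365, 0.2928]
eef_rot: [0.999, -0.008, -0.03, -0.012]
contact_force: [0.1, -0.2, -0.2]
width: 0.7
```

Request:
send_rows --pt "0.3 0 0 0 0" --pt "0.3 0 0 0 0" --pt "0.3 0 0 0 0" --pt "0.3 0 0 0 0" --pt "0.3 0 0 0 0" --pt "0.3 0 0 0 0" --pt "0.3 0 0 0 0" --pt "0.3 0 0 0 0"

```text
time_s: 39.0
tcp_pos: [0.6523, -0.0364, 0.2902]
eef_rot: [0.999, -0.008, -0.032, -0.013]
contact_force: [0.5, 0.0, -0.3]
width: 0.699
```

```bash
python3 - <<'E'
from lib import *
state()
f=grab_frame("side"); crop(f,290,160,330,210,"s27.png",12)
E
```

```text
t 39.00 tcp [652.3 -36.4 290.2] ang -0.9 F [ 0.5  0.  -0.3] w 66.4mm j6 -0.15
```

View pics/s27.png

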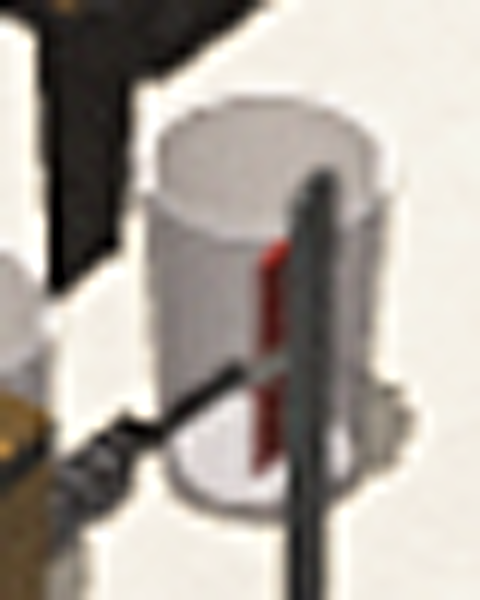

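```bash
python3 - <<'E'
from lib import *
f=grab_frame("side"); t=grab_frame("top")
c=lambda p:(np.array(p)+.5)/12-.5+np.array([340,200])
for z in (.215,.235): print("plate red top L,R (top view)",plane(t,[c((300,250)),c((440,250))],z).round(4))
print("tip",plane(t,[c((348,200))],.19))
for px in ((311.9,190.9),(313,190.3),(312,182),(311,199)):
  for x in (.62,.63,.64):
    o,d=rays(f,[px]); print(px,x,(o+d[0]*((x-o[0])/d[0][0])).round(4))
E
```

```text
plate red top L,R (top view) [[ 0.6326 -0.1238  0.215 ]
 [ 0.632  -0.15    0.215 ]]
plate red top L,R (top view) [[ 0.6305 -0.1223  0.235 ]
 [ 0.6299 -0.148   0.235 ]]
tip [[ 0.64471808 -0.13523893  0.19      ]]
(311.9, 190.9) 0.62 [ 0.62   -0.1111  0.2029]
(311.9, 190.9) 0.63 [ 0.63   -0.1259  0.1891]
(311.9, 190.9) 0.64 [ 0.64   -0.1408  0.1753]
(313, 190.3) 0.62 [ 0.62   -0.1163  0.2016]
(313, 190.3) 0.63 [ 0.63   -0.1312  0.1878]
(313, 190.3) 0.64 [ 0.64   -0.1462  0.174 ]
(312, 182) 0.62 [ 0.62   -0.1107  0.2327]
(312, 182) 0.63 [ 0.63   -0.1255  0.2194]
(312, 182) 0.64 [ 0.64   -0.1404  0.206 ]
(311, 199) 0.62 [ 0.62   -0.1076  0.1775]
(311, 199) 0.63 [ 0.63   -0.1224  0.1634]
(311, 199) 0.64 [ 0.64   -0.1372  0.1492]
```

Request:
send_rows --pt "0.3 0 0 15 0" --pt "0.3 0 0 25 0" --pt "0.3 0 0 23 0" --pt "0.3 0 0 14 0" --pt "0.3 0 0 3 0" --pt "0.5 0 0 0 0" --pt "1 0 0 0 0" --pt "1 0 0 0 0"

```text
time_s: 40.15
tcp_pos: [0.6468, -0.0342, 0.2064]
eef_rot: [0.999, -0.008, -0.032, -0.013]
contact_force: [-0.5, -0.4, -0.1]
width: 0.441
```

Request:
send_rows --pt "1 0 0 0 0" --pt "1 0 0 0 0" --pt "1 0 0 0 0" --pt "1 0 -4 0 0" --pt "1 0 -5 -1 0" --pt "1 0 -4 -1 0" --pt "1 0 0 0 0" --pt "1 0 0 0 0"

```text
time_s: 41.15
tcp_pos: [0.649, -0.0204, 0.2105]
eef_rot: [0.999, -0.008, -0.029, -0.012]
contact_force: [1.1, -0.4, -0.6]
width: 0.374
```

Request:
send_rows --pt "0.3 0 0 0 0" --pt "0.3 0 0 0 0" --pt "0.3 0 0 0 0" --pt "0.3 0 0 -15 0" --pt "0.3 0 0 -25 0" --pt "0.3 0 0 -25 0" --pt "0.3 0 0 -10 0" --pt "0.3 0 0 0 0"

```text
time_s: 42.15
tcp_pos: [0.6532, -0.0225, 0.2904]
eef_rot: [0.999, -0.008, -0.029, -0.012]
contact_force: [-0.2, 0.0, -0.3]
width: 0.697
```

Request:
send_rows --pt "0.3 0 0 0 0" --pt "0.3 0 0 0 0" --pt "0.3 0 0 0 0" --pt "0.3 0 0 0 0" --pt "0.3 0 0 0 0" --pt "0.3 0 0 0 0" --pt "0.3 0 0 0 0" --pt "0.3 0 0 0 0"

```text
time_s: 43.15
tcp_pos: [0.6525, -0.0223, 0.2878]
eef_rot: [0.999, -0.008, -0.031, -0.013]
contact_force: [0.2, -0.5, 0.3]
width: 0.704
```

```bash
python3 - <<'E'
from lib import *
state()
f=grab_frame("side"); crop(f,290,160,330,210,"s28.png",12)
E
```

```text
t 43.15 tcp [652.5 -22.3 287.8] ang -0.9 F [ 0.2 -0.5  0.3] w 66.9mm j6 -0.13
```

View pics/s28.png

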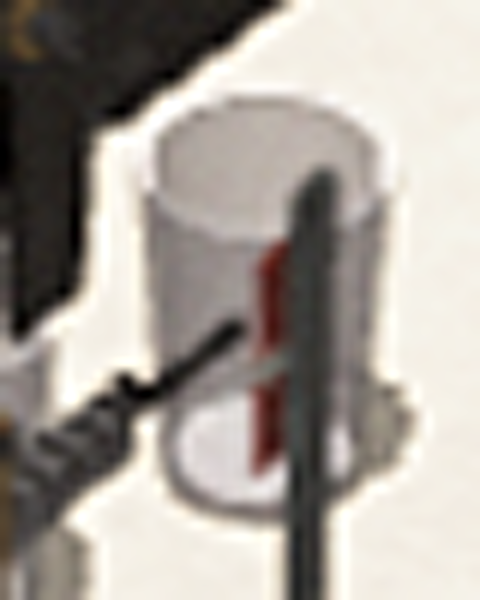

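```bash
python3 - <<'E'
from lib import *
def back(name,s,o):
    im=cv2.imread("pics/"+name); g=cv2.cvtColor(im,cv2.COLOR_BGR2GRAY)
    h,w=g.shape; return cv2.resize(g,(w//s,h//s),interpolation=cv2.INTER_AREA),o
for n,s,o,r in (("s20.png",4,(210,160),(176,186)),("s24.png",8,(270,140),(188,199)),("s26.png",8,(270,140),(188,199)),("s27.png",12,(290,160),(186,196)),("s28.png",12,(290,160),(182,193))):
    g,o=back(n,s,o)
    out=[]
    for x in (306,307,308,309):
        c=g[r[0]-o[1]:r[1]-o[1],x-o[0]].astype(float); w=np.clip(110-c,0,None); out.append(round(float((w*np.arange(r[0],r[1])).sum()/max(w.sum(),1)),2))
    print(n,out)
E
```

```text
s20.png [182.31, 181.36, 180.44, 179.77]
s24.png [195.56, 194.68, 194.22, 193.62]
s26.png [195.56, 194.67, 191.25, 189.71]
s27.png [192.64, 192.08, 191.36, 190.66]
s28.png [189.54, 188.61, 187.85, 187.24]
```

Request:
send_rows --pt "0.3 0 0 0 0" --pt "0.3 0 0 0 0" --pt "0.3 0 0 0 0" --pt "0.3 0 0 0 0" --pt "0.3 0 0 0 0" --pt "0.3 0 0 0 0" --pt "0.3 0 0 0 0" --pt "0.3 0 0 0 0"

```text
time_s: 44.2
tcp_pos: [0.6525, -0.0224, 0.2878]
eef_rot: [0.999, -0.008, -0.031, -0.013]
contact_force: [0.2, 0.8, 0.3]
width: 0.704
```

```bash
python3 - <<'E'
from lib import *
state()
f=grab_frame("side"); crop(f,200,140,380,290,"s29.png",4)
g=cv2.cvtColor(f["color"],cv2.COLOR_RGB2GRAY)
for x in (306,307,308,309):
    c=g[182:193,x].astype(float); w=np.clip(110-c,0,None); print((w*np.arange(182,193)).sum()/w.sum())
E
```

```text
t 44.20 tcp [652.5 -22.4 287.8] ang -0.9 F [0.2 0.8 0.3] w 66.9mm j6 -0.13
189.51162790697674
188.56204379562044
187.8095238095238
187.22602739726028
```

View pics/s29.png

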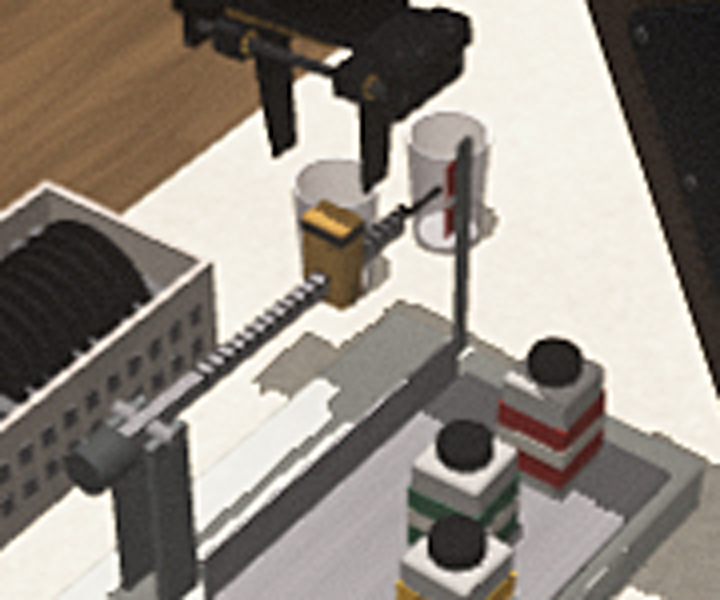

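```bash
python3 - <<'E'
import cv2,numpy as np
g=cv2.cvtColor(cv2.imread("pics/side0.png"),cv2.COLOR_BGR2GRAY)
for x in (306,307,308,309):
    c=g[186:199,x].astype(float); w=np.clip(90-c,0,None); print((w*np.arange(186,199)).sum()/w.sum(), c.astype(int))
E
```

```text
194.55263157894737 [110 112 105 113 108 102 101  96  39  27  95 195 183]
194.10309278350516 [110 110 114 112 101 105 106  80  23  70 143 183 173]
193.36144578313252 [118 116 117 114 111 114  88  41  58 151 185 176 174]
192.66037735849056 [120 117 121 120 107 111  72  55 138 197 180 180 173]
```

Request:
send_rows --pt "0.3 0 0 15 0" --pt "0.3 0 0 22 0" --pt "0.3 0 0 22 0" --pt "0.3 0 0 11 0" --pt "0.3 0 0 2 0" --pt "0.5 0 0 0 0" --pt "1 0 0 0 0" --pt "1 0 0 0 0"

```text
time_s: 45.25
tcp_pos: [0.6478, -0.0204, 0.2122]
eef_rot: [0.999, -0.008, -0.03, -0.012]
contact_force: [0.5, -0.7, 0.2]
width: 0.44
```

Request:
send_rows --pt "1 0 0 0 0" --pt "1 0 0 0 0" --pt "1 0 -8 0 0" --pt "1 0 -16 0 0" --pt "1 0 -22 0 0" --pt "1 0 -24 0 0" --pt "1 0 -22 0 0" --pt "1 0 -14 0 0"

```text
time_s: 46.25
tcp_pos: [0.6521, 0.093, 0.2168]
eef_rot: [1.0, -0.008, -0.026, -0.012]
contact_force: [4.2, -1.8, 0.7]
width: 0.376
```

```bash
python3 - <<'E'
from lib import *
state()
f=grab_frame("side"); crop(f,200,140,360,270,"s30.png",4)
E
```

```text
t 46.25 tcp [652.1  93.  216.8] ang -0.9 F [ 4.2 -1.8  0.7] w 35.8mm j6 0.04
```

View pics/s30.png

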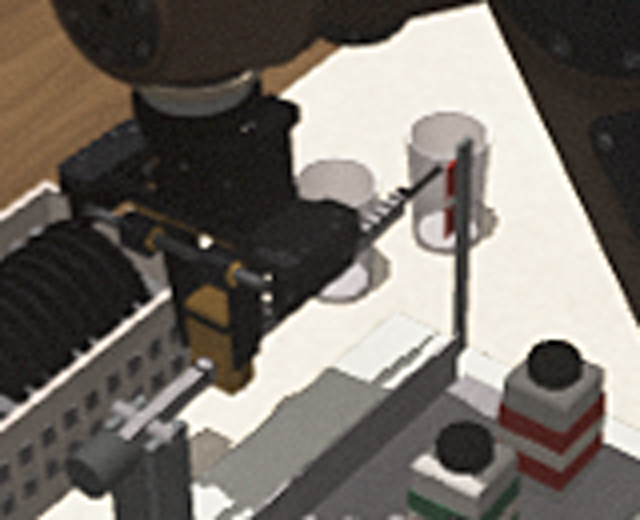

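Request:
send_rows --pt "1 0 -5 0 0" --pt "1 0 -5 0 0" --pt "1 0 -4 0 0" --pt "1 0 -4 0 0" --pt "1 0 -3 0 0" --pt "1 0 -2 0 0" --pt "1 0 0 0 0" --pt "1 0 0 0 0"

```text
time_s: 47.3
tcp_pos: [0.6528, 0.1169, 0.2166]
eef_rot: [1.0, -0.008, -0.026, -0.011]
contact_force: [3.2, -0.8, 0.2]
width: 0.377
```

```bash
python3 - <<'E'
from lib import *
state()
f=grab_frame("side"); crop(f,200,140,360,270,"s31.png",4)
E
```

```text
t 47.30 tcp [652.8 116.9 216.6] ang -1.0 F [ 3.2 -0.8  0.2] w 35.8mm j6 0.07
```

View pics/s31.png

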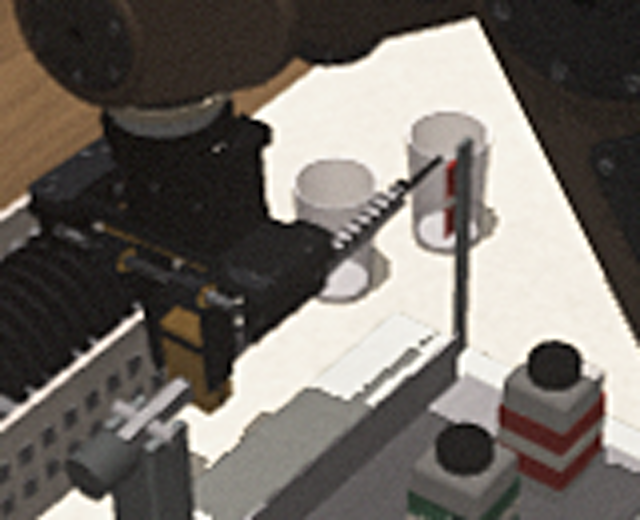

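Request:
send_rows --pt "1 0 -4 0 0" --pt "1 0 -4 0 0" --pt "1 0 -4 0 0" --pt "1 0 -3 0 0" --pt "1 0 0 0 0" --pt "1 0 0 0 0" --pt "1 0 0 0 0" --pt "1 0 0 0 0"

```text
time_s: 48.35
tcp_pos: [0.653, 0.1292, 0.2164]
eef_rot: [1.0, -0.009, -0.027, -0.008]
contact_force: [3.8, -0.7, 0.9]
width: 0.375
```

```bash
python3 - <<'E'
from lib import *
state()
f=grab_frame("side"); crop(f,200,140,360,270,"s32.png",4)
E
```

```text
t 48.35 tcp [653.  129.2 216.4] ang -1.0 F [ 3.8 -0.7  0.9] w 35.6mm j6 0.10
```

View pics/s32.png

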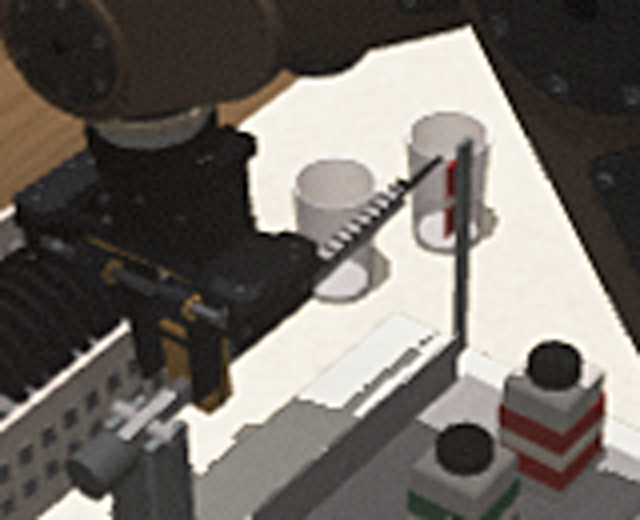

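Request:
send_rows --pt "0.3 0 0 0 0" --pt "0.3 0 0 0 0" --pt "0 0 0 0 0" --pt "0 0 0 -15 0" --pt "0 0 0 -25 0" --pt "0 0 0 -25 0" --pt "0 0 0 -10 0" --pt "0 0 0 0 0"

```text
time_s: 49.4
tcp_pos: [0.6557, 0.1284, 0.2958]
eef_rot: [1.0, -0.009, -0.029, -0.009]
contact_force: [-0.6, 0.1, -1.0]
width: 0.997
```

```bash
python3 - <<'E'
from lib import *
state()
f=grab_frame("side"); crop(f,200,140,360,300,"s33.png",4)
t=grab_frame("top"); crop(t,130,190,330,350,"t33.png",4)
E
```

```text
t 49.40 tcp [655.7 128.4 295.8] ang -1.0 F [-0.6  0.1 -1. ] w 94.7mm j6 0.10
```

View pics/s33.png

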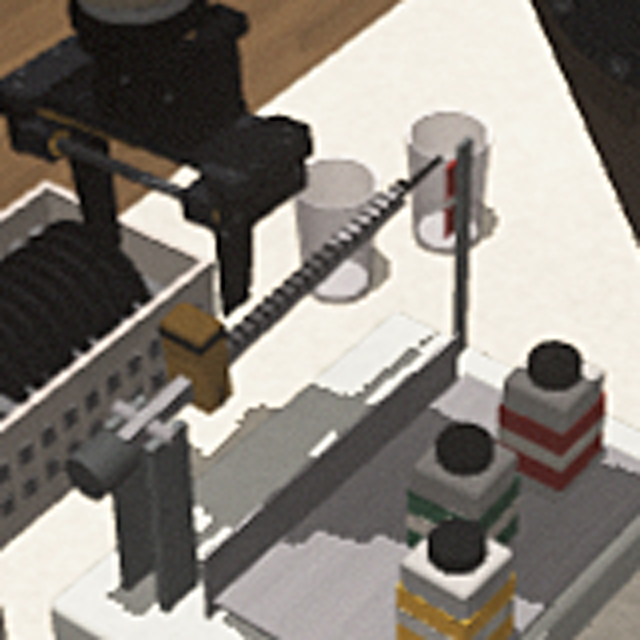

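View pics/t33.png

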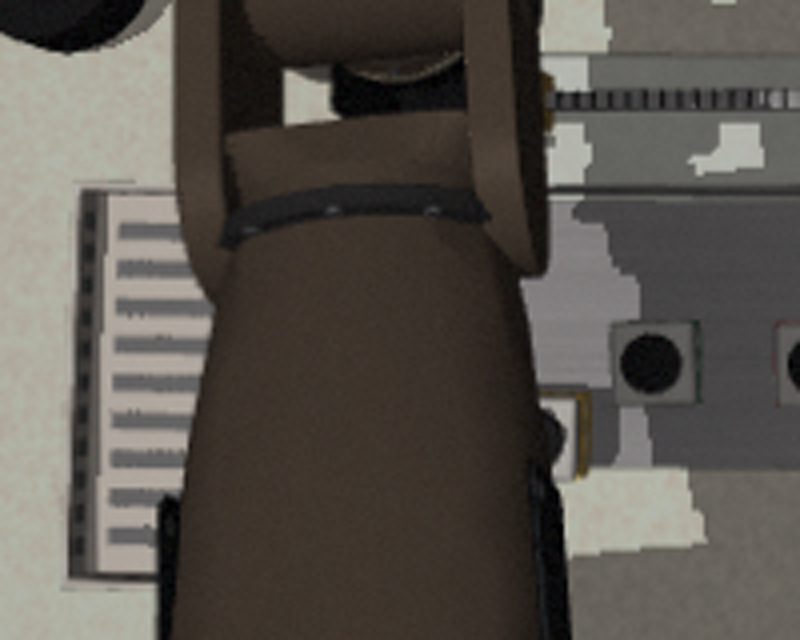

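```bash
cat >> lib.py <<'E'
from scipy.spatial.transform import Rotation as Ro
def rel(x,y,z,ang=None):
    "single total shift in present tool axes (mm), turn; for motions without turning first"
    s=observe(); R=Ro.from_quat(s["eef_rot"]); p,a=state()
    t=0 if ang is None else (np.radians(ang)-a+np.pi/2)%np.pi-np.pi/2
    d=R.inv().apply(np.array([x,y,z])-s["tcp_pos"])*1000
    print("shift",d.round(1),"turn",round(float(-t),3),"zaxis",R.as_matrix()[:,2].round(3))
E
python3 - <<'E'
from lib import *
t=grab_frame("top")
c=lambda pts,o,s:(np.array(pts)+.5)/s-.5+np.array(o)
print("green cap",plane(t,c([(651,362)],(130,190),4),.175))
rel(.464,.1135,.25,-1.3)
E
```

```text
green cap [[0.50099461 0.04476749 0.175     ]]
t 49.55 tcp [655.4 128.4 294.3] ang -1.0 F [ 0.1  0.6 -0.5] w 95.1mm j6 0.10
shift [-188.1   19.    55.5] turn 0.005 zaxis [-0.06   0.017 -0.998]
```

Request:
send_rows --pt "0 -20 1 0 0" --pt "0 -32 2 4 0" --pt "0 -35 3 6 0" --pt "0 -35 4 10 0" --pt "0 -32 4 12 0" --pt "0 -22 3 14 0" --pt "0 -6 2 9 0" --pt "0 0 0 0 0"

```text
time_s: 50.55
tcp_pos: [0.4626, 0.1127, 0.2432]
eef_rot: [0.999, -0.009, -0.035, -0.008]
contact_force: [0.8, 0.6, 0.7]
width: 1.003
```

```bash
python3 - <<'E'
from lib import *
rel(.457,.1145,.133,-1.3)
t=grab_frame("top"); crop(t,230,240,380,320,"t34.png",5)
E
```

```text
t 50.55 tcp [462.6 112.7 243.2] ang -1.0 F [0.8 0.6 0.7] w 95.2mm j6 0.09
shift [  2.2   0.  110.3] turn 0.005 zaxis [-0.07   0.017 -0.997]
```

View pics/t34.png

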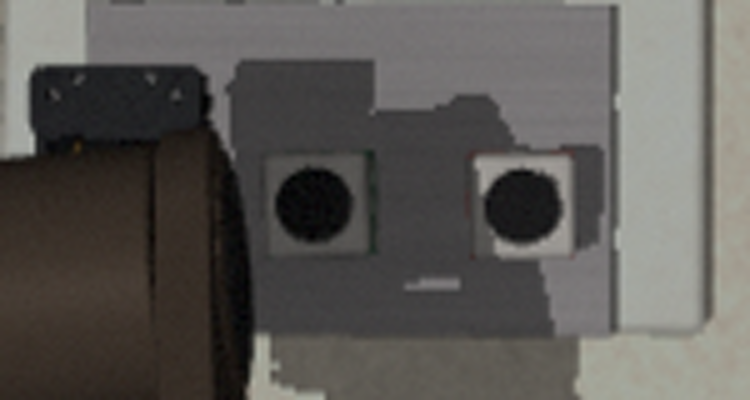

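Request:
send_rows --pt "0 2 0 15 0" --pt "0 0 0 22 0" --pt "0 0 0 24 0" --pt "0 0 0 22 0" --pt "0 0 0 14 0" --pt "0 0 0 8 0" --pt "0 0 0 2 0" --pt "0 0 0 0 0"

```text
time_s: 51.6
tcp_pos: [0.4618, 0.1148, 0.1289]
eef_rot: [0.999, -0.009, -0.034, -0.008]
contact_force: [-0.6, -0.4, 0.6]
width: 0.999
```

```bash
python3 - <<'E'
from lib import *
rel(.457,.1145,.133,-1.3)
f=grab_frame("side"); crop(f,230,170,380,310,"s35.png",4)
E
```

```text
t 51.60 tcp [461.8 114.8 128.9] ang -1.0 F [-0.6 -0.4  0.6] w 94.9mm j6 0.09
shift [-5.   0.3 -3.7] turn 0.005 zaxis [-0.069  0.017 -0.997]
```

View pics/s35.png

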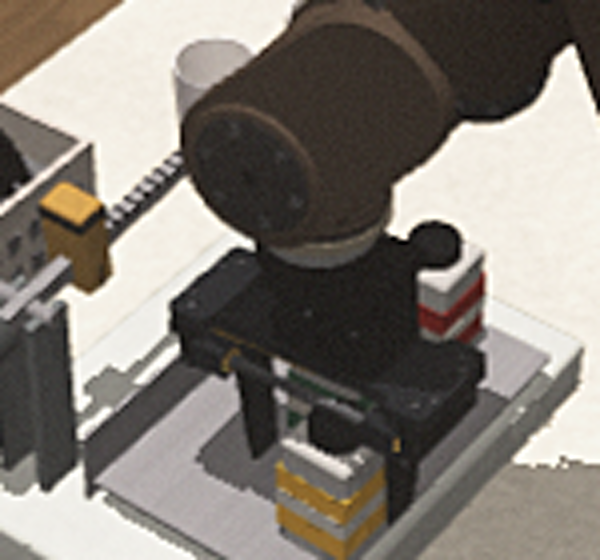

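Request:
send_rows --pt "0 -5 0 -3 0" --pt "0.3 0 0 0 0" --pt "1 0 0 0 0" --pt "1 0 0 0 0" --pt "1 0 0 0 0" --pt "1 0 0 -10 0" --pt "1 0 0 -25 0" --pt "1 0 0 -30 0" --grip_force 15

```text
time_s: 52.65
tcp_pos: [0.4605, 0.1136, 0.1995]
eef_rot: [0.999, -0.009, -0.036, -0.008]
contact_force: [0.2, -0.1, -2.3]
width: 0.532
```

```bash
python3 - <<'E'
from lib import *
f=grab_frame("side"); crop(f,230,150,380,310,"s36.png",4)
rel(.47,.27,.21)
p=go(.50,.25,.21,90,8)
go(.57,.353,.18,None,8,p=p)
E
```

```text
t 52.70 tcp [462.  113.7 203. ] ang -1.0 F [2.3 0.6 0.9] w 50.8mm j6 0.09
shift [   4.8 -156.5   -4.8] turn 0.0 zaxis [-0.066  0.017 -0.998]
t 52.70 tcp [462.  113.7 203. ] ang -1.0 F [2.3 0.6 0.9] w 50.8mm j6 0.09
need calls 1.08 turn total 1.553
[4.4, -17.1, -0.9, np.float64(0.194)]
[1.1, -17.7, -0.9, np.float64(0.194)]
[-2.4, -17.5, -0.9, np.float64(0.194)]
[-5.7, -16.7, -0.9, np.float64(0.194)]
[-8.8, -15.3, -0.9, np.float64(0.194)]
[-11.6, -13.3, -0.9, np.float64(0.194)]
[-14.0, -10.8, -0.9, np.float64(0.194)]
[-15.8, -7.9, -0.9, np.float64(0.194)]
need calls 0.27 turn total 0
[-12.9, -8.7, 3.8, 0.0]
[-12.9, -8.7, 3.8, 0.0]
[-12.9, -8.7, 3.8, 0.0]
[-12.9, -8.7, 3.8, 0.0]
[-12.9, -8.7, 3.8, 0.0]
[-12.9, -8.7, 3.8, 0.0]
[-12.9, -8.7, 3.8, 0.0]
[-12.9, -8.7, 3.8, 0.0]
```

View pics/s36.png

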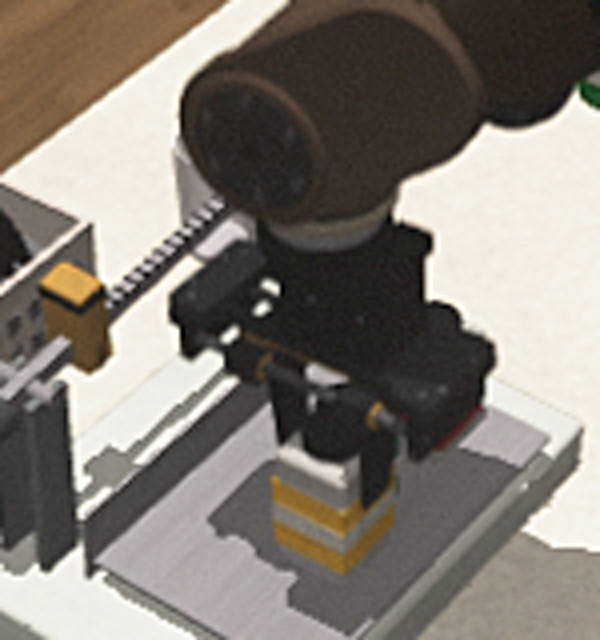

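Request:
send_rows --pt "1 2 -20 0 0" --pt "1 5 -32 0 0" --pt "1 10 -38 0 0" --pt "1 16 -40 0 0" --pt "1 20 -40 0 0" --pt "1 22 -40 0 0" --pt "1 18 -35 0 0" --pt "1 10 -18 0 0"

```text
time_s: 53.7
tcp_pos: [0.5718, 0.3816, 0.1998]
eef_rot: [0.999, -0.01, -0.033, -0.008]
contact_force: [-0.2, -0.8, -3.2]
width: 0.528
```

```bash
python3 - <<'E'
from lib import *
rel(.5655,.381,.10)
f=grab_frame("side"); crop(f,150,220,350,370,"s37.png",4)
E
```

```text
t 53.70 tcp [571.8 381.6 199.8] ang -1.2 F [-0.2 -0.8 -3.2] w 50.2mm j6 0.48
shift [  0.3   2.2 100. ] turn 0.0 zaxis [-0.066  0.016 -0.998]
```

View pics/s37.png

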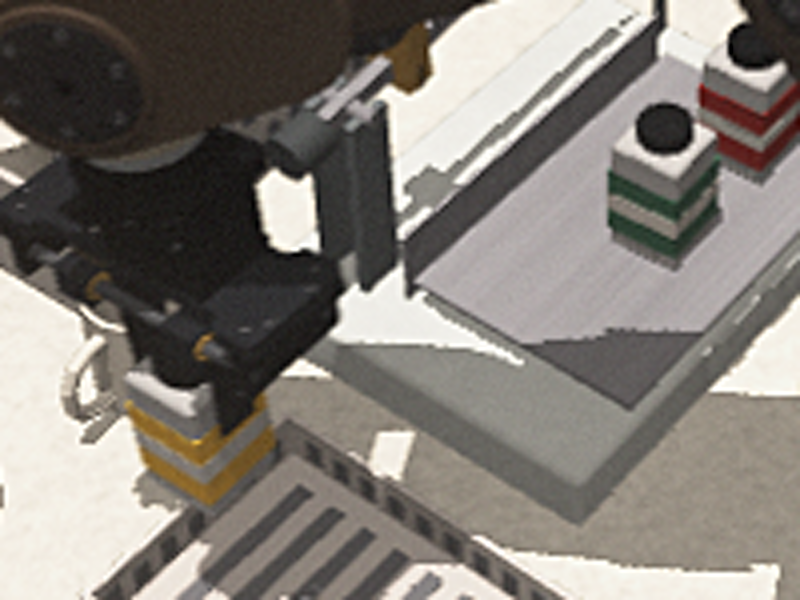

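Request:
send_rows --pt "1 0 1 15 0" --pt "1 0 1 20 0" --pt "1 0 0 20 0" --pt "1 0 0 18 0" --pt "1 0 0 12 0" --pt "1 0 0 4 0" --pt "1 0 0 0 0" --pt "1 0 0 0 0"

```text
time_s: 54.75
tcp_pos: [0.5633, 0.3779, 0.1031]
eef_rot: [0.999, -0.011, -0.035, -0.006]
contact_force: [-0.1, 0.3, -2.3]
width: 0.528
```

```bash
python3 - <<'E'
from lib import *
rel(.5655,.381,.064)
f=grab_frame("side"); crop(f,130,250,330,400,"s38.png",4)
t=grab_frame("top"); crop(t,130,220,280,350,"t38.png",4)
E
```

```text
t 54.75 tcp [563.3 377.9 103.1] ang -1.3 F [-0.1  0.3 -2.3] w 50.2mm j6 0.47
shift [ 4.9 -2.7 38.8] turn 0.0 zaxis [-0.07   0.013 -0.997]
```

View pics/s38.png

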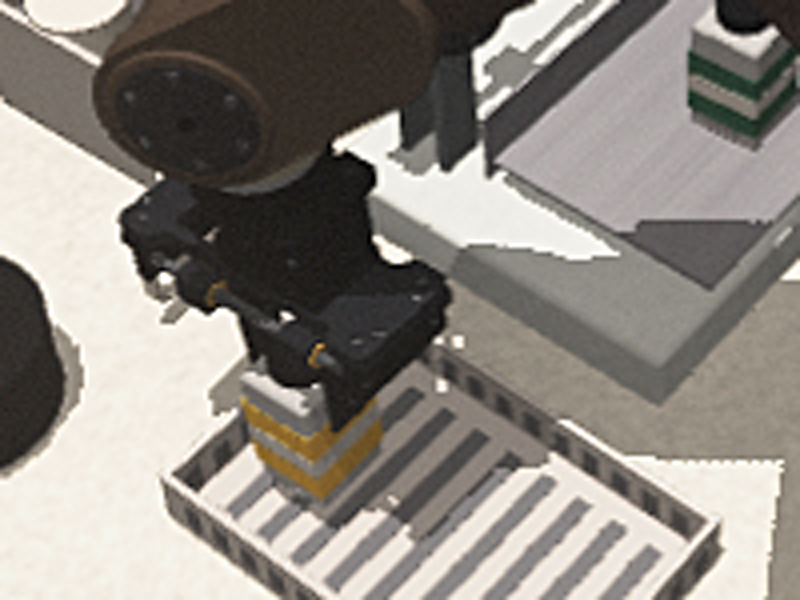

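View pics/t38.png

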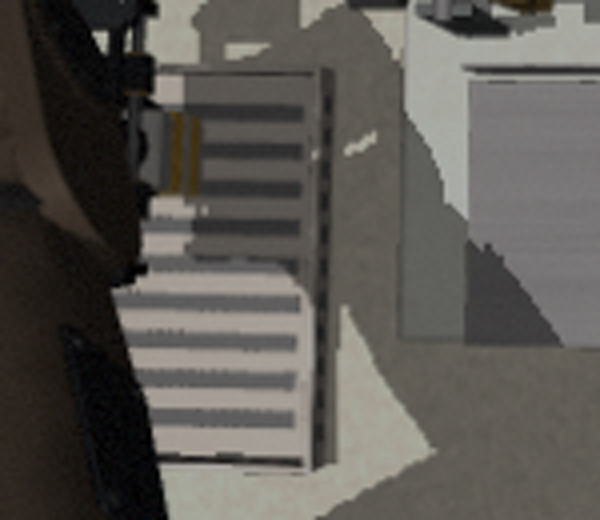

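Request:
send_rows --pt "1 5 -2 10 0" --pt "1 0 0 12 0" --pt "1 0 0 8 0" --pt "1 0 0 5 0" --pt "1 0 0 3 0" --pt "1 0 0 2 0" --pt "1 0 0 1 0" --pt "1 0 0 0 0"

```text
time_s: 55.85
tcp_pos: [0.5668, 0.3822, 0.0691]
eef_rot: [0.999, -0.01, -0.032, -0.009]
contact_force: [-0.3, -0.3, -1.3]
width: 0.525
```

```bash
python3 - <<'E'
from lib import *
rel(.5655,.381,.064)
E
```

```text
t 55.85 tcp [566.8 382.2  69.1] ang -1.2 F [-0.3 -0.3 -1.3] w 49.8mm j6 0.47
shift [-1.   1.3  5.1] turn 0.0 zaxis [-0.063  0.018 -0.998]
```

Request:
send_rows --pt "1 0 0 3 0" --pt "1 0 0 3 0" --pt "1 0 0 2 0" --pt "1 0 0 2 0" --pt "1 0 0 1 0" --pt "1 0 0 0 0" --pt "1 0 0 0 0" --pt "1 0 0 0 0" --grip_force 6

```text
time_s: 56.85
tcp_pos: [0.5662, 0.3837, 0.0602]
eef_rot: [0.999, -0.01, -0.031, -0.01]
contact_force: [-0.8, -1.5, 5.0]
width: 0.524
```

Contact. Release and rise.

Request:
send_rows --pt "0.3 0 0 -1 0" --pt "0.3 0 0 0 0" --pt "0.2 0 0 0 0" --pt "0.2 0 0 0 0" --pt "0.2 0 0 -15 0" --pt "0.2 0 0 -35 0" --pt "0.2 0 0 -50 0" --pt "0 0 0 -50 0"

```text
time_s: 57.85
tcp_pos: [0.5748, 0.3801, 0.213]
eef_rot: [0.999, -0.01, -0.033, -0.008]
contact_force: [1.1, 0.7, -0.4]
width: 0.857
```

```bash
python3 - <<'E'
from lib import *
f=grab_frame("side"); crop(f,130,220,330,370,"s39.png",4)
t=grab_frame("top"); 
c=lambda pts,o,s:(np.array(pts)+.5)/s-.5+np.array(o)
print(plane(t,c([(314,204),(522,205)],(230,240),5),.175))
rel(.506,.0435,.24,-1.3)
E
```

```text
[[ 0.50035454  0.0447205   0.175     ]
 [ 0.497962   -0.05212289  0.175     ]]
t 57.95 tcp [576.7 381.1 217.7] ang -1.2 F [-0.1 -0.3 -0.1] w 88.8mm j6 0.47
shift [-65.1 338.5 -25.6] turn 0.002 zaxis [-0.058  0.022 -0.998]
```

View pics/s39.png

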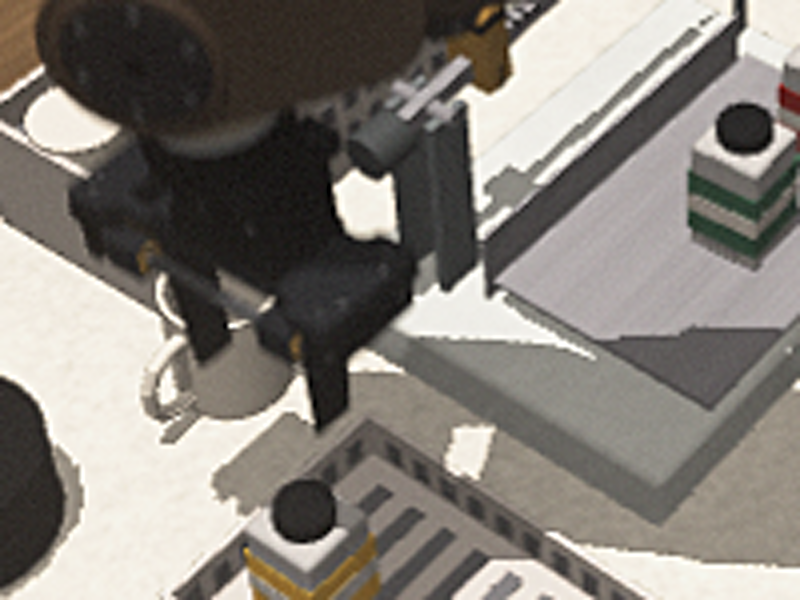

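Request:
send_rows --pt "0 -16 20 -10 0" --pt "0 -16 40 -10 0" --pt "0 -14 50 -5 0" --pt "0 -8 54 0 0" --pt "0 -6 54 0 0" --pt "0 -4 52 0 0" --pt "0 -2 42 0 0" --pt "0 0 20 0 0"

```text
time_s: 58.95
tcp_pos: [0.502, 0.0413, 0.2445]
eef_rot: [1.0, -0.009, -0.025, -0.011]
contact_force: [0.4, 0.2, 0.2]
width: 0.999
```

```bash
python3 - <<'E'
from lib import *
rel(.504,.0447,.23,-1.3)
t=grab_frame("top"); crop(t,230,240,380,320,"t40.png",5)
E
```

```text
t 58.95 tcp [502.   41.3 244.5] ang -1.0 F [0.4 0.2 0.2] w 94.9mm j6 -0.05
shift [ 2.7 -3.1 14.5] turn 0.005 zaxis [-0.05   0.023 -0.998]
```

View pics/t40.png

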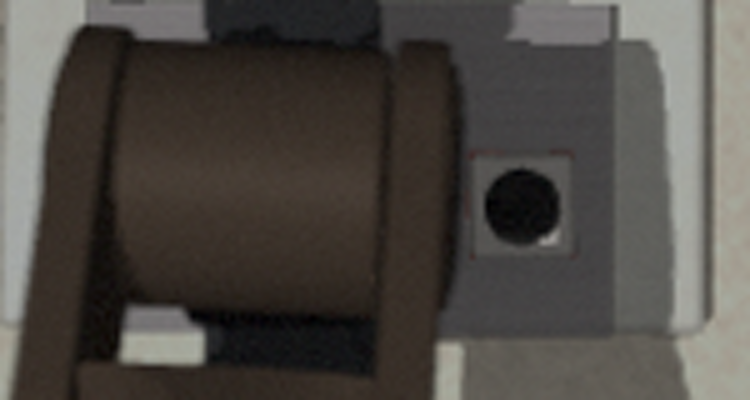

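Request:
send_rows --pt "0 3 -3 15 0" --pt "0 0 0 22 0" --pt "0 0 0 24 0" --pt "0 0 0 22 0" --pt "0 0 0 15 0" --pt "0 0 0 9 0" --pt "0 0 0 3 0" --pt "0 0 0 0 0"

```text
time_s: 60.0
tcp_pos: [0.499, 0.0515, 0.1276]
eef_rot: [1.0, -0.007, -0.026, -0.011]
contact_force: [0.6, 0.1, -0.4]
width: 1.004
```

```bash
python3 - <<'E'
from lib import *
rel(.5005,.0447,.132,-1.3)
E
```

```text
t 60.00 tcp [499.   51.5 127.6] ang -0.8 F [ 0.6  0.1 -0.4] w 95.3mm j6 -0.05
shift [ 1.3  6.7 -4.6] turn 0.009 zaxis [-0.051  0.023 -0.998]
```

Request:
send_rows --pt "0 1 6 -4 0" --pt "0.3 0 0 0 0" --pt "1 0 0 0 0" --pt "1 0 0 0 0" --pt "1 0 0 0 0" --pt "1 0 0 -10 0" --pt "1 0 0 -25 0" --pt "1 0 0 -30 0" --grip_force 15

```text
time_s: 61.0
tcp_pos: [0.5031, 0.0433, 0.1988]
eef_rot: [1.0, -0.007, -0.027, -0.011]
contact_force: [-0.3, -0.3, -1.5]
width: 0.529
```

```bash
python3 - <<'E'
from lib import *
f=grab_frame("side"); crop(f,230,150,380,310,"s41.png",4)
rel(.4885,.3235,.20,-1.3)
E
```

```text
t 61.05 tcp [504.6  43.3 202.5] ang -0.8 F [ 0.8 -0.1  2. ] w 50.4mm j6 -0.06
shift [ -19.8 -279.8    9.7] turn 0.008 zaxis [-0.048  0.023 -0.999]
```

View pics/s41.png

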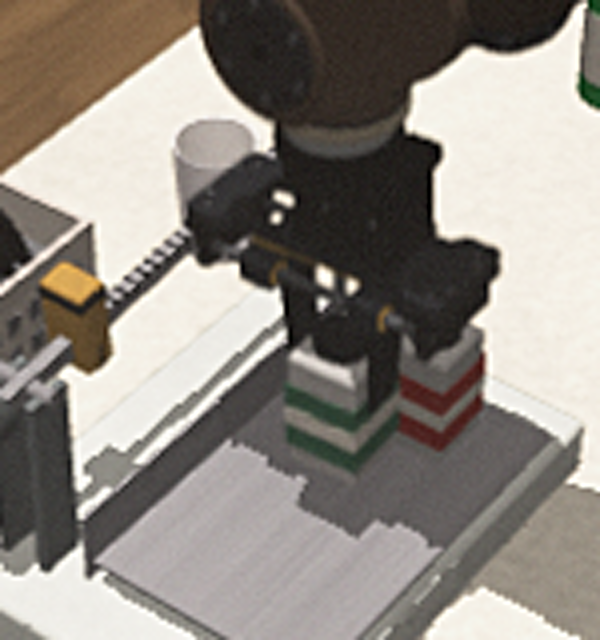

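Request:
send_rows --pt "1 -1 -20 0 0" --pt "1 -2 -36 0 0" --pt "1 -3 -44 0 0" --pt "1 -3 -46 0 0" --pt "1 -3 -46 0 0" --pt "1 -3 -40 0 0" --pt "1 -2 -26 0 0" --pt "1 0 -9 0 0"

```text
time_s: 62.05
tcp_pos: [0.491, 0.3179, 0.2109]
eef_rot: [1.0, -0.008, -0.023, -0.011]
contact_force: [-0.4, 0.2, -2.7]
width: 0.529
```

```bash
python3 - <<'E'
from lib import *
rel(.490,.3235,.105,-1.3)
E
```

```text
t 62.05 tcp [491.  317.9 210.9] ang -0.9 F [-0.4  0.2 -2.7] w 50.3mm j6 0.44
shift [  3.8  -3.3 105.9] turn 0.007 zaxis [-0.046  0.022 -0.999]
```

Request:
send_rows --pt "1 4 -3 15 0" --pt "1 0 0 22 0" --pt "1 0 0 24 0" --pt "1 0 0 20 0" --pt "1 0 0 14 0" --pt "1 0 0 6 0" --pt "1 0 0 0 0" --pt "1 0 0 0 0"

```text
time_s: 63.05
tcp_pos: [0.4918, 0.3179, 0.103]
eef_rot: [1.0, -0.01, -0.024, -0.01]
contact_force: [-0.0, -0.6, -2.6]
width: 0.525
```

```bash
python3 - <<'E'
from lib import *
rel(.490,.3235,.062,-1.3)
f=grab_frame("side"); crop(f,130,250,330,400,"s42.png",4)
E
```

```text
t 63.05 tcp [491.8 317.9 103. ] ang -1.2 F [-0.  -0.6 -2.6] w 49.9mm j6 0.43
shift [ 0.1 -4.7 41.2] turn 0.002 zaxis [-0.047  0.021 -0.999]
```

View pics/s42.png

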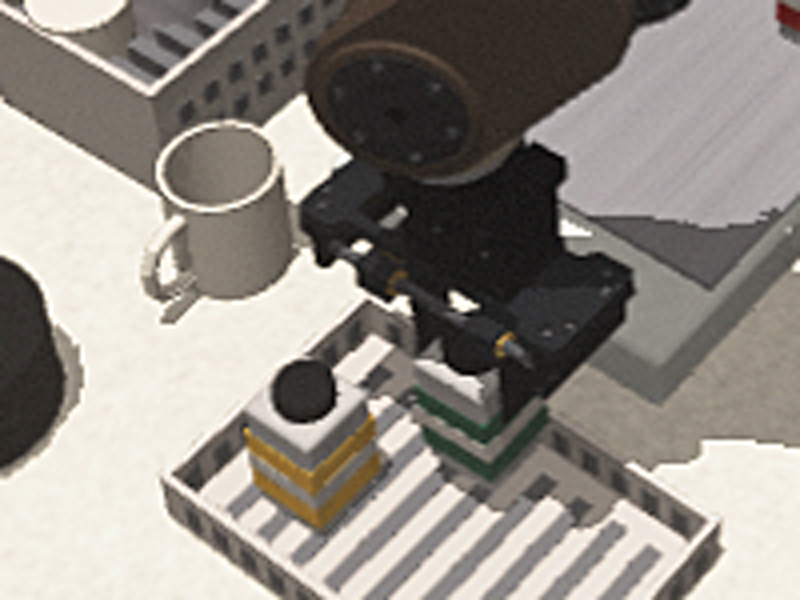

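Request:
send_rows --pt "1 0 -5 10 0" --pt "1 0 0 12 0" --pt "1 0 0 9 0" --pt "1 0 0 6 0" --pt "1 0 0 4 0" --pt "1 0 0 3 0" --pt "1 0 0 2 0" --pt "1 0 0 0 0" --grip_force 6

```text
time_s: 64.1
tcp_pos: [0.4903, 0.3257, 0.0568]
eef_rot: [1.0, -0.01, -0.022, -0.011]
contact_force: [-0.4, -1.7, 3.1]
width: 0.53
```

Request:
send_rows --pt "0.3 0 0 -1 0" --pt "0.3 0 0 0 0" --pt "0.1 0 0 0 0" --pt "0.1 0 0 0 0" --pt "0.1 0 0 -15 0" --pt "0.1 0 0 -40 0" --pt "0.1 0 0 -55 0" --pt "0 0 0 -55 0"

```text
time_s: 65.1
tcp_pos: [0.4965, 0.3211, 0.2256]
eef_rot: [1.0, -0.01, -0.025, -0.01]
contact_force: [0.5, 0.1, -0.9]
width: 0.957
```

```bash
python3 - <<'E'
from lib import *
f=grab_frame("side"); crop(f,130,220,330,370,"s43.png",4)
rel(.501,-.052,.24,-1.3)
E
```

```text
t 65.15 tcp [498.8 322.1 233.2] ang -1.1 F [ 0.2 -0.2  6.8] w 92.8mm j6 0.44
shift [  8.9 373.8 -16.1] turn 0.004 zaxis [-0.04   0.024 -0.999]
```

View pics/s43.png

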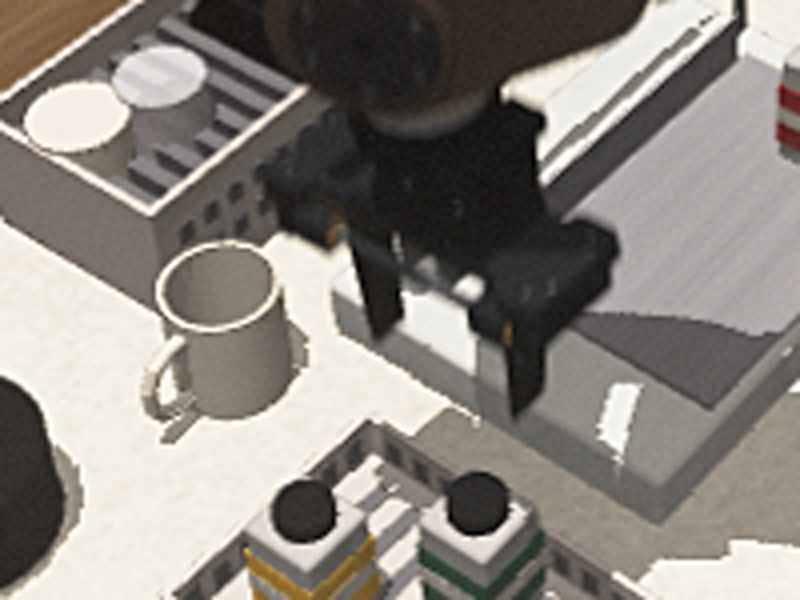

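Green stands. Now red.

Request:
send_rows --pt "0 0 22 -4 0" --pt "0 0 42 -4 0" --pt "0 1 55 -2 0" --pt "0 1 60 0 0" --pt "0 1 60 0 0" --pt "0 1 55 0 0" --pt "0 1 42 0 0" --pt "0 0 20 0 0"

```text
time_s: 66.15
tcp_pos: [0.4924, -0.0493, 0.2363]
eef_rot: [1.0, -0.009, -0.02, -0.012]
contact_force: [0.3, 0.3, 0.4]
width: 0.999
```

```bash
python3 - <<'E'
from lib import *
rel(.501,-.052,.23,-1.3)
f=grab_frame("side"); crop(f,220,150,370,310,"s44.png",3)
E
```

```text
t 66.15 tcp [492.4 -49.3 236.3] ang -1.0 F [0.3 0.3 0.4] w 94.9mm j6 -0.23
shift [8.9 2.7 5.9] turn 0.005 zaxis [-0.04   0.025 -0.999]
```

View pics/s44.png

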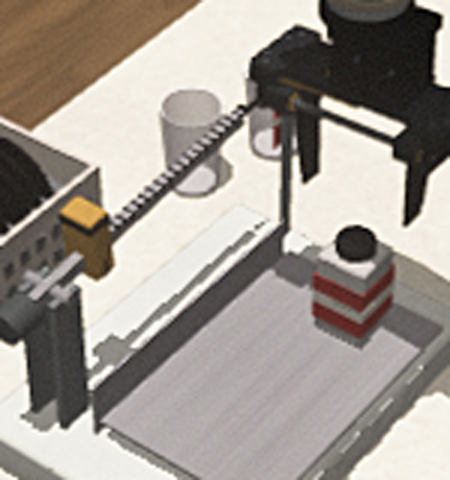

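Request:
send_rows --pt "0 8 5 14 0" --pt "0 0 0 22 0" --pt "0 0 0 22 0" --pt "0 0 0 20 0" --pt "0 0 0 13 0" --pt "0 0 0 8 0" --pt "0 0 0 3 0" --pt "0 0 0 0 0"

```text
time_s: 67.2
tcp_pos: [0.4953, -0.0523, 0.1266]
eef_rot: [1.0, -0.008, -0.022, -0.012]
contact_force: [0.2, -0.0, -0.3]
width: 1.003
```

```bash
python3 - <<'E'
from lib import *
rel(.498,-.052,.132,-1.3)
E
```

```text
t 67.20 tcp [495.3 -52.3 126.6] ang -0.9 F [ 0.2 -0.  -0.3] w 95.2mm j6 -0.24
shift [ 2.5 -0.5 -5.5] turn 0.006 zaxis [-0.043  0.025 -0.999]
```

Request:
send_rows --pt "0 2 0 -5 0" --pt "0.3 0 0 0 0" --pt "1 0 0 0 0" --pt "1 0 0 0 0" --pt "1 0 0 0 0" --pt "1 0 0 -10 0" --pt "1 0 0 -25 0" --pt "1 0 0 -30 0" --grip_force 15

```text
time_s: 68.2
tcp_pos: [0.5, -0.0541, 0.199]
eef_rot: [1.0, -0.008, -0.023, -0.013]
contact_force: [0.1, -0.3, -1.7]
width: 0.527
```

```bash
python3 - <<'E'
from lib import *
f=grab_frame("side"); crop(f,230,150,380,310,"s45.png",3)
rel(.4155,.383,.20,-1.3)
E
```

```text
t 68.25 tcp [501.5 -54.4 202.7] ang -0.9 F [ 0.5 -0.3  1.5] w 50.2mm j6 -0.24
shift [ -92.7 -435.7   16.9] turn 0.006 zaxis [-0.04   0.025 -0.999]
```

View pics/s45.png

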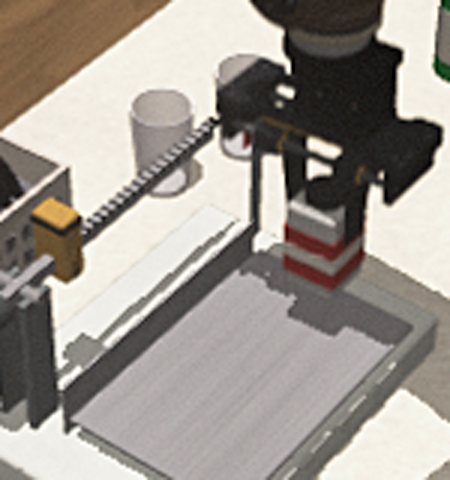

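Request:
send_rows --pt "1 -2 -20 0 0" --pt "1 -5 -36 0 0" --pt "1 -8 -46 0 0" --pt "1 -10 -50 0 0" --pt "1 -12 -52 0 0" --pt "1 -12 -52 0 0" --pt "1 -12 -50 0 0" --pt "1 -10 -40 0 0"

```text
time_s: 69.25
tcp_pos: [0.4356, 0.3006, 0.2158]
eef_rot: [1.0, -0.011, -0.018, -0.012]
contact_force: [0.5, -0.7, -0.6]
width: 0.529
```

```bash
python3 - <<'E'
from lib import *
rel(.4155,.383,.11,-1.3)
E
```

```text
t 69.25 tcp [435.6 300.6 215.8] ang -1.3 F [ 0.5 -0.7 -0.6] w 50.2mm j6 0.46
shift [-18.  -79.4 108.4] turn 0.0 zaxis [-0.036  0.024 -0.999]
```

Request:
send_rows --pt "1 -5 -22 0 0" --pt "1 -6 -24 0 0" --pt "1 -5 -20 4 0" --pt "1 -1 -8 14 0" --pt "1 0 -2 22 0" --pt "1 0 0 24 0" --pt "1 0 0 20 0" --pt "1 0 0 10 0"

```text
time_s: 70.25
tcp_pos: [0.4143, 0.3827, 0.1181]
eef_rot: [1.0, -0.01, -0.019, -0.011]
contact_force: [1.0, -1.0, -0.7]
width: 0.526
```

```bash
python3 - <<'E'
from lib import *
rel(.4155,.383,.062,-1.3)
f=grab_frame("side"); crop(f,130,270,330,440,"s46.png",4)
E
```

```text
t 70.25 tcp [414.3 382.7 118.1] ang -1.1 F [ 1.  -1.  -0.7] w 50.0mm j6 0.59
shift [ 3.3  0.9 56. ] turn 0.004 zaxis [-0.038  0.022 -0.999]
```

View pics/s46.png

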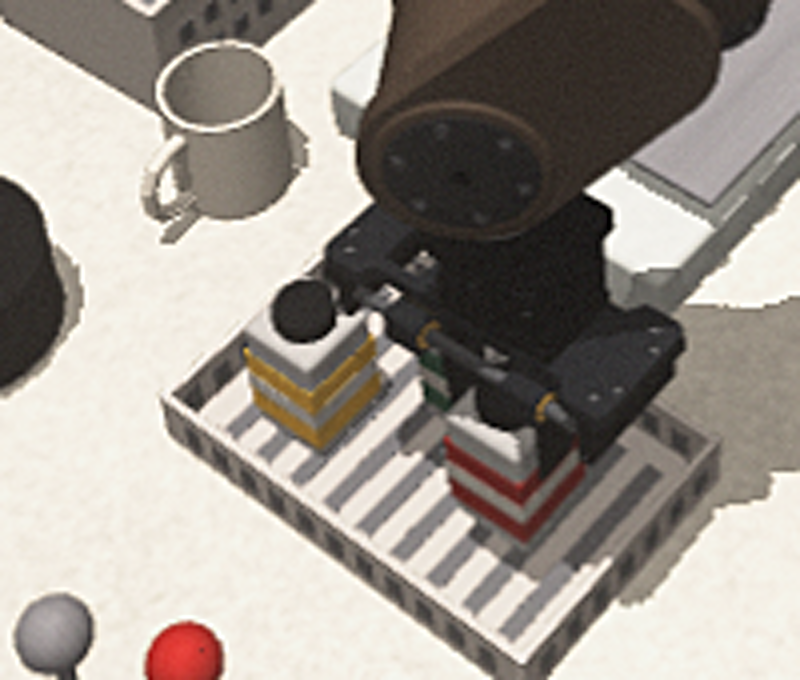

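Request:
send_rows --pt "1 2 0 14 0" --pt "1 0 0 16 0" --pt "1 0 0 10 0" --pt "1 0 0 7 0" --pt "1 0 0 4 0" --pt "1 0 0 3 0" --pt "1 0 0 1 0" --pt "1 0 0 0 0" --grip_force 6

```text
time_s: 71.3
tcp_pos: [0.4152, 0.3849, 0.0618]
eef_rot: [1.0, -0.01, -0.017, -0.013]
contact_force: [0.7, -0.5, -1.6]
width: 0.523
```

Request:
send_rows --pt "1 0 0 3 0" --pt "1 0 0 2 0" --pt "1 0 0 2 0" --pt "1 0 0 1 0" --pt "1 0 0 0 0" --pt "1 0 0 0 0" --pt "1 0 0 0 0" --pt "1 0 0 0 0"

```text
time_s: 72.3
tcp_pos: [0.415, 0.386, 0.0555]
eef_rot: [1.0, -0.009, -0.016, -0.014]
contact_force: [-1.2, -0.5, 3.3]
width: 0.527
```

Request:
send_rows --pt "0.3 0 0 -1 0" --pt "0.3 0 0 0 0" --pt "0.1 0 0 0 0" --pt "0.1 0 0 0 0" --pt "0.1 0 0 -15 0" --pt "0.1 0 0 -40 0" --pt "0.1 0 0 -55 0" --pt "0 0 0 -50 0"

```text
time_s: 73.3
tcp_pos: [0.4196, 0.3808, 0.2202]
eef_rot: [1.0, -0.01, -0.018, -0.012]
contact_force: [-0.3, 0.1, 0.1]
width: 0.962
```

Request:
send_rows --pt "0 5 25 -5 0" --pt "0 5 45 -5 0" --pt "0 5 50 -5 0" --pt "0 0 55 0 0" --pt "0 0 55 0 0" --pt "0 0 55 0 0" --pt "0 0 50 0 0" --pt "0 0 25 0 0"

```text
time_s: 74.3
tcp_pos: [0.4291, 0.0115, 0.2376]
eef_rot: [1.0, -0.008, -0.009, -0.015]
contact_force: [-0.2, 0.4, 0.0]
width: 0.997
```

```bash
python3 - <<'E'
from lib import *
state()
f=grab_frame("side"); crop(f,130,170,330,440,"s47.png",3)
t=grab_frame("top"); crop(t,130,190,400,350,"t47.png",3)
E
```

```text
t 74.30 tcp [429.1  11.5 237.6] ang -0.9 F [-0.2  0.4  0. ] w 94.7mm j6 -0.15
```

View pics/s47.png

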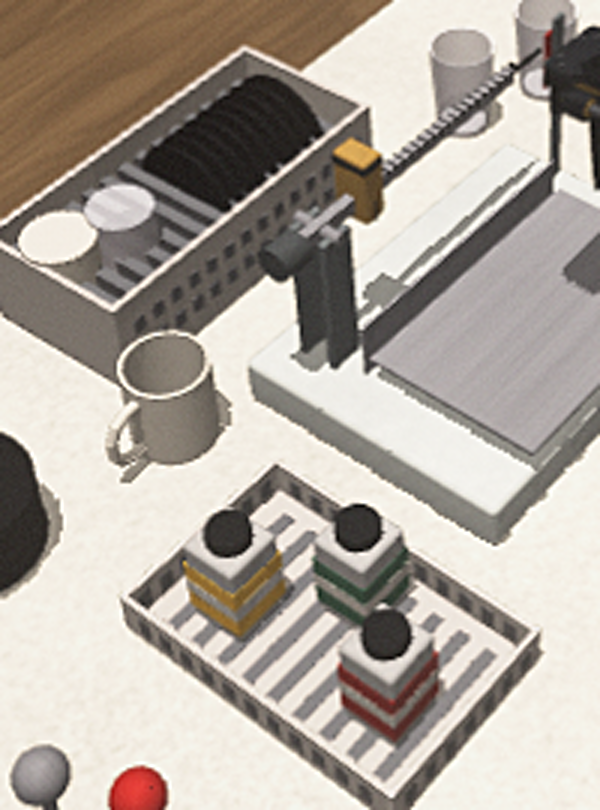

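View pics/t47.png

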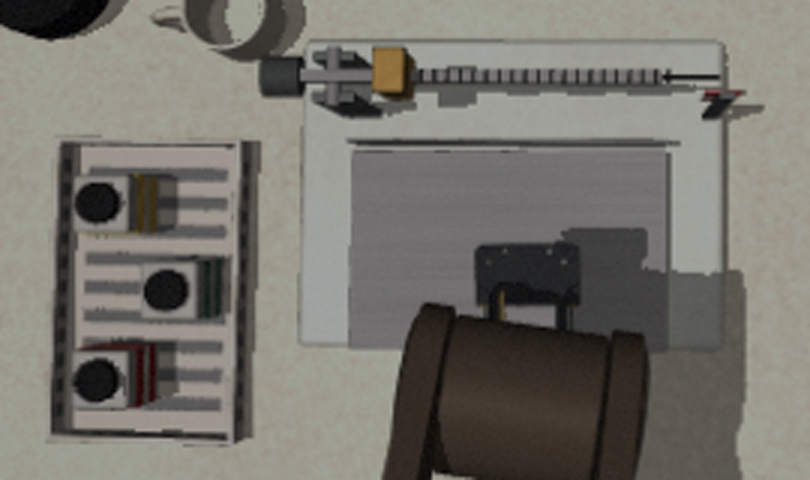

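```bash
python3 - <<'E'
from lib import *
f=grab_frame("side"); t=grab_frame("top")
g=cv2.cvtColor(f["color"],cv2.COLOR_RGB2GRAY)
print([round(float((np.clip(100-g[182:196,x].astype(float),0,None)*np.arange(182,196)).sum()/np.clip(100-g[182:196,x].astype(float),0,None).sum()),2) for x in (306,307,308,309)])
crop(f,290,160,330,210,"s48.png",12)
c=lambda pts,o,s:(np.array(pts)+.5)/s-.5+np.array(o)
P=plane(t,c([(98,202),(165,290),(97,380)],(130,190),3),.106)[:,:2]
tr=plane(t,c([(60,137),(258,142),(245,440),(48,437)],(130,190),3),.04)[:,:2]; ctr=tr.mean(0); a=-.034
R=np.array([[np.cos(a),np.sin(a)],[-np.sin(a),np.cos(a)]])
print(ctr,(P-[.4895,.3535])@R.T)
E
```

```text
[189.12, 188.41, 187.5, 186.64]
[0.48902136 0.35417268] [[ 0.07341672  0.02803028]
 [ 0.00067429 -0.03193202]
 [-0.07542147  0.02399295]]
```

View pics/s48.png

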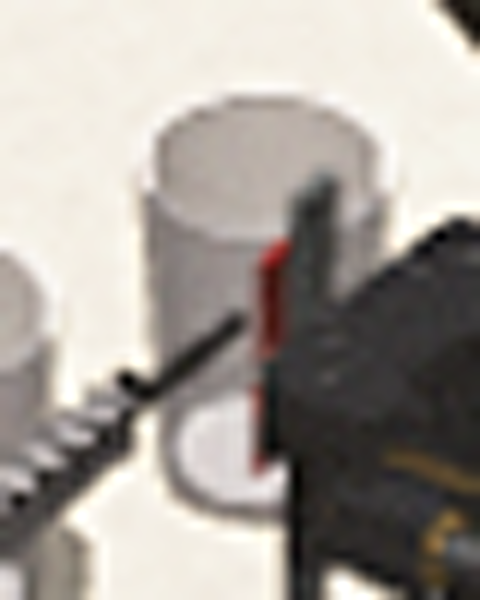

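```bash
python3 -c "
from cell import sign_off; print(sign_off())"
```

```text
the job is handed in; nothing more can be done
None
```

The job is done and handed in at about 74 s of the 210 s. All three tins were weighed together and now stand in the tray, and the poise is back at its zero end.

**Weighing**
- I lifted the yellow and green tins, which were lying down, by the cap end with a light grip so their heavy bottoms swung down. I then set all three upright on the platter.
- The yellow tin was knocked about 4 cm aside on the platter during the run. It stayed upright and on the platter, so I left it there.
- I set the poise and left it untouched for about 2 s. The pointer sat about 0.004 to 0.007 rad below the middle, within the 0.016 rad limit.
- With the tins off and the poise at its zero end, the beam came to rest at what I had taken as the middle, to within about 0.4 px. That confirms both the weighing and the poise position.

**Final checks**
- **Tins:** the last pictures show all three upright in the tray. From the top view they are at (0.073, 0.028), (0.001, −0.032) and (−0.075, 0.024) m in the tray frame, inside the allowed area.
- **Poise:** it is against its stop. The gripper kept moving the last 12 mm and the poise did not.
- **Tumblers and gripper:** the tumblers in view were standing, and the gripper was clear of everything when I handed in.

**What disagreed or was not ideal**
- The beam did not start balanced: the poise was about 20 mm out from zero. I first misread the pointer in the side camera because of the viewing angle, and corrected it using the beam's two stops.
- The tool drifted up to about 0.07 rad off vertical during the run, without visible effect on the placings.

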